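Stack varistor discs in a curing jig

TASK

Build one varistor stack on the round plate of the jig: lay the copper disc first, then every dark disc there is, then the white disc on top, all flat and each centred over the middle of the plate. Then lay the retaining bar across the two posts so that it rests in both saddles, about evenly over both ends, and last turn the timer's dial until its white line points at the red mark. Leave everything else where it stands, and let go of everything at the end.

Things in the scene. Friction and masses are not known exactly. Their poses are not given: they have to be found in the camera images.
- jig: fixed stacking jig: dark foot 100 x 190 x 8 mm (x, y, z), origin under its centre. On it a round aluminium plate, 80 mm diameter, top 14 mm above the table, and at y = +70 and -70 mm two grey posts (44 x 14 mm). Each post ends in an open saddle: seat 112 mm above the table, a 32 mm wide channel along y between two cheeks 12 mm high, 6 mm thick
- plate_centre (a point): centre of the top of the jig's round plate, axes as the jig's
- saddle_centre (a point): midway between the two saddle seats, at seat height (112 mm above the table), axes as the jig's
- disc_copper: the copper electrode disc, 14 mm thick, in the blue tray; flat disc, 60 mm diameter; origin at its centre, z along its axis (either face may be up)
- disc_dark1: one of the dark grey varistor discs (three or four are there, all alike), 14 mm thick, in the lime green tray; absent ones read None from the start; flat disc, 60 mm diameter; origin at its centre, z along its axis (either face may be up)
- disc_dark2: one of the dark grey varistor discs (three or four are there, all alike), 14 mm thick, in the lime green tray; absent ones read None from the start; flat disc, 60 mm diameter; origin at its centre, z along its axis (either face may be up)
- disc_dark3: one of the dark grey varistor discs (three or four are there, all alike), 14 mm thick, in the lime green tray; absent ones read None from the start; flat disc, 60 mm diameter; origin at its centre, z along its axis (either face may be up)
- disc_dark4: one of the dark grey varistor discs (three or four are there, all alike), 14 mm thick, in the lime green tray; absent ones read None from the start; flat disc, 60 mm diameter; origin at its centre, z along its axis (either face may be up)
- disc_white: the white ceramic insulator disc, 14 mm thick, in the blue tray; flat disc, 60 mm diameter; origin at its centre, z along its axis (either face may be up)
- retaining_bar: aluminium retaining bar with red ends, 220 x 24 x 16 mm (x, y, z), in the blue tray; origin at its centre, x along its length
- tray_green: fixed lime green shallow tray, 292 x 252 mm (x, y), floor 3 mm above the table, rim 6 mm wide and 7 mm high; origin at the centre of its underside; it and the blue tray may change sides
- tray_blue: fixed blue shallow tray, same sizes as the green one
- timer: fixed beige curing timer, 110 x 150 x 55 mm (x, y, z), origin under its centre. On its top a dial amid 13 marks, 44 mm from its axis, 22.5 degrees apart, the first at the timer's -x side, the others clockwise from it seen from above; the seventh is the large red mark, 135 degrees clockwise from the first
- dial (a joint): angle of the dial, 0 to 4.71 rad, growing clockwise seen from above; at 0 the white line on the grip points along the timer's -x to the first mark, at 2.356 to the red mark. It stays where it is left
- dial_grip (a point): on the dial's upright axis, at the height to grip (92 mm above the table). The grip is a black upright bar 46 x 14 mm and 32 mm tall, top 99 mm above the table; the point's x axis runs along the grip bar and its -x end bears the white line; the point turns with the dial
- glue_jar: bystander: jar with a yellow cap, 56 mm diameter, 75 mm high, origin at the centre of its underside
- solder_spool: bystander: blue spool, 60 mm diameter, 40 mm high, origin at the centre of its underside
- screwdriver: bystander: screwdriver with an orange handle, 160 mm long, lying along its x
- pliers: bystander: pliers with red handles, 125 mm long, lying along its x
- carton: bystander: small cardboard box, 50 x 130 x 50 mm, origin at the centre of its underside
- tea_mug: bystander: blue mug, 76 mm diameter, 85 mm high, origin at the centre of its underside
Mind the look-alikes: they are no part of the job. Of the things that look like the disc_copper, take the one that is farthest from the robot's base at the start.

How it is judged:
On the way, in this order (a step that is already met when the one before it is completed fails the run):
1. the copper disc lies flat and centred on the plate (horizontal distance between disc_copper and plate_centre below 0.008 m and angle between the z axis of disc_copper and the z axis of jig, either way round below 0.08 rad and linear speed of disc_copper below 0.03 m/s and z of disc_copper in the frame of plate_centre between 0.004 and 0.01 m), for 0.3 s.
2. every dark disc lies flat and centred in the stack on the copper disc (all of step 1 and horizontal distance between each of disc_dark1, disc_dark2, disc_dark3, disc_dark4 and plate_centre below 0.008 m and angle between the z axis of each of disc_dark1, disc_dark2, disc_dark3, disc_dark4 and the z axis of jig, either way round below 0.08 rad and linear speed of each of disc_dark1, disc_dark2, disc_dark3, disc_dark4 below 0.03 m/s and z of disc_dark1 in the frame of plate_centre between 0.018 and 0.068 m and z of disc_dark2 in the frame of plate_centre between 0.018 and 0.068 m and z of disc_dark3 in the frame of plate_centre between 0.018 and 0.068 m and z of disc_dark4 in the frame of plate_centre between 0.018 and 0.068 m), for 0.3 s.
3. the white disc lies flat and centred on top of the stack (horizontal distance between disc_white and plate_centre below 0.008 m and angle between the z axis of disc_white and the z axis of jig, either way round below 0.08 rad and linear speed of disc_white below 0.03 m/s and z of disc_white in the frame of plate_centre between 0.058 and 0.082 m and ((angle between disc_dark1's own z axis and vertical below 1 rad and z of disc_white in the frame of disc_dark1 above 0.008 m) or (angle between disc_dark1's own z axis and vertical above 2 rad and z of disc_white in the frame of disc_dark1 below -0.008 m)) and ((angle between disc_dark2's own z axis and vertical below 1 rad and z of disc_white in the frame of disc_dark2 above 0.008 m) or (angle between disc_dark2's own z axis and vertical above 2 rad and z of disc_white in the frame of disc_dark2 below -0.008 m)) and ((angle between disc_dark3's own z axis and vertical below 1 rad and z of disc_white in the frame of disc_dark3 above 0.008 m) or (angle between disc_dark3's own z axis and vertical above 2 rad and z of disc_white in the frame of disc_dark3 below -0.008 m)) and ((angle between disc_dark4's own z axis and vertical below 1 rad and z of disc_white in the frame of disc_dark4 above 0.008 m) or (angle between disc_dark4's own z axis and vertical above 2 rad and z of disc_white in the frame of disc_dark4 below -0.008 m))), for 0.3 s.
4. the retaining bar lies in both saddles (z of retaining_bar in the frame of saddle_centre between 0.004 and 0.015 m and x of retaining_bar in the frame of saddle_centre between -0.006 and 0.006 m and y of retaining_bar in the frame of saddle_centre between -0.025 and 0.025 m and angle between the x axis of retaining_bar and the y axis of jig, either way round below 0.08 rad and linear speed of retaining_bar below 0.03 m/s), for 0.3 s.
5. the dial points at the red mark (value of joint dial between 2.236 and 2.476 rad and velocity of joint dial between -0.1 and 0.1 rad/s), for 0.2 s.
At the end, for the whole second after the job is handed in: Copper disc, all dark discs and white disc stacked on the plate in that order, at rest, flat within 0.08 rad, each centred within 8 mm; the bar in both saddles, within 25 mm of even lengthwise; the dial within 0.12 rad of the red mark; nothing touched (all of step 2 and all of step 3 and all of step 4 and all of step 5).
It fails at once if a bystander is moved more than 40 mm (distance of any of glue_jar, solder_spool, screwdriver, pliers, carton, tea_mug from where it was at the start of the episode above 0.04 m).
Of disc_dark1, disc_dark2, disc_dark3, disc_dark4 only 3 to 4 are there at a start; the rules pass over those that are not, and their reading is None.
At some moment in a run one of disc_white, retaining_bar may be knocked a few centimetres aside while the robot is not near it.
Once in a run the grip may slacken for a moment while it holds something.
It also fails if it takes over 210 s, if anything falls off the work surface, if the arm or the gripper's body presses on something with over 40 N, if the wrist force passes 120 N, or if a joint passes its speed limit or range.

ROBOT

A 6-joint arm with a two-finger parallel gripper is mounted at the origin on the work surface. World frame = base frame: x ahead of the robot, y to its left, z up, the work surface at z = 0. Lengths are in m, angles in rad, forces in N, time in s.
With the tool pointing down it reaches from about 0.3 to 0.825 m from the base axis. Payload 5.4 kg.
Tool frame: the origin (TCP) lies between the finger pads; the fingertips stand 14 mm ahead of it and the grasp point (between the pads) lies 5 mm behind it (robot.tip_reach is the distance from the TCP to the fingertips, in m); z points along the fingers, y is the line along which they close (so a half turn about z gives the same grasp; the last joint's range is limited). The gripper opens to 92 mm and grips with 3 to 60 N. Pads are 20 mm wide; open, the fingers measure 128 mm over their backs; the gripper's body (75 mm by 189 mm) begins 69 mm behind the grasp point.
Start: joints at [1.109, 0.158, 1.597, -0, 1.386, -0.21], TCP at [0.143, 0.557, 0.229] pointing down, gripper open.
Joint ranges: [-2.91, 2.91], [-0.94, 2.29], [0.18, 2.7], [-1.29, 4.43], [0.17, 2.64], [-3, 3]. Speed limits (rad/s): [2.57, 2.57, 3.14, 3.14, 3.14, 3.14].

INTERFACE

Orientations are given as [roll, pitch, yaw] about the fixed x, y, z axes, in that order (R = Rz(yaw) Ry(pitch) Rx(roll)).
In Python, from station import robot gives the robot as it stands. The module is installed in compiled form; this text tells all that it offers.
- The arm moves only by the shell command python3 -m creep 'ROWS' [OPENING]. ROWS is JSON, a list of rows, each a list of 2 entries, a list of its own where there are three numbers: the shift along the tool's x, y, z as a fraction of full scale, then the turn, a rotation vector about the tool's x, y, z as a fraction of full scale. A call has 1 to 10 rows; each row is the pose to reach, as a shift and turn from the pose commanded when the call began, along the tool's axes at that moment; what a row does not reach only later rows make up. Full scale, the value 1, is 12 cm for a shift and 60 degrees for a turn. A row lasts 1/8 s, in which the tool goes at most 62.5 mm and 10.7 degrees, less where a joint would pass 70% of its speed; a pose out of reach is approached as far as the arm can. A call with a number of a shift or a turn outside -1 to 1 is refused whole. A call with a gripper value outside its range is refused whole. OPENING is the opening, from 0 (shut) to 1 (fully open), set as the call begins (- or left out, the last holds). The fingers move at their own pace and stop on an object; the grip force is fixed at half the most. Time passes only in rows, so rows that repeat a pose let the fingers close. It gives the time, the measured TCP pose, the force, the opening and the grip force at its end, in the units of the state.
- robot.get_obs(): the state, without advancing time (a new reading comes with each control period).
- robot.grab_frame(name): name is "scene" or "top" or "wrist"; returns (picture, depth): 480x640x3 uint8, red, green, blue; 480x640 float32, m along the optical axis (not along the pixel's ray), 0 where there is no reading.
- robot.calibration(name): a dict with "fov_y" (degrees; the focal length in pixels is half the picture's height over the tangent of half this angle, whatever the lens; pixels are square), "cx", "cy" (the principal point, pixels), "R" (3x3) and "t" (3): a world point X has camera coordinates R X + t; the wrist camera has in their place "hand_eye" (4x4, takes a point from camera to tool coordinates, whose origin is the TCP and whose axes are the flange's). Camera axes: x right, y down, z forward; pixel columns grow to the right and rows downward; lengths in m; the calibration is good to about 2 mm. A picture is of the moment at which its call begins: read the wrist's pose just before it. calibration takes no time and is no camera call.
- robot.close_job(): hands the job in; it is judged then, once.
Trained networks look in the newest picture that a camera, given by its name, has taken for a name from the list of things; names that differ only in an ending like _2 or _b are one class to them, and where a whole thing is asked for, a point or a joint stands for the part that bears it (a point fixed in the world has none). Each returns a list of dicts, best first, with "score" (0 to 1); they miss things now and then, are a little off and sometimes report something else, mostly with a low value. They report only what shows in the picture. A call takes as long as a camera call. They do not tell look-alikes from the thing itself.
- robot.cut_out(camera, label): "region" (480x640 bool, what is visible of it) and "rect" ([left, top, right, bottom] in pixels, round what is visible of it).
- robot.spot_point(camera, label): "position" ([column, row] in pixels: a listed point, or the origin of a listed thing).
The state is a dict: "time": time; "joint_positions": joint angles; "dq": joint speeds; "joint_efforts": joint torques, N m; "ee_pos": TCP position; "ee_rot": TCP orientation; "wrist_force": force on the tool from outside, world axes, zero at the start; "torque": the same for the moment, N m; "gripper_width": opening from 0.0 (shut) to 1.0 (fully open); "grasp_force": force on a finger pad.
Only numpy, scipy, OpenCV 4.12 (cv2) and the standard library are available. Lean on these libraries where they do the work, as an engineer would, in place of code of your own. Each camera call takes 0.05 s, during which the arm holds its last target. There are 200 camera calls.

## Working session

There is one attempt and no reset: what is moved stays moved. The work goes in short steps, Python scripts to look and compute and a shell command to move; the robot and the scene stay as the last step left them, time stands still between calls to the robot, and variables do not carry over. Pictures are saved under pics/ and viewed, at most 14 in all, crops included, and the job is handed in when it is done.

```bash
mkdir -p pics
cat > h.py <<'E'
import numpy as np, cv2
from scipy.spatial.transform import Rotation as Ro
from station import robot
def tool():
    o=robot.get_obs(); return np.array(o["ee_pos"]),Ro.from_euler('xyz',o["ee_rot"]).as_matrix()
class Cam:
    def __init__(s,n):
        s.n=n; p,R=tool(); s.rgb,s.d=robot.grab_frame(n); c=robot.calibration(n)
        s.f=240/np.tan(np.radians(c["fov_y"])/2); s.cx,s.cy=c["cx"],c["cy"]
        if n=="wrist":
            H=np.array(c["hand_eye"]); s.R=R@H[:3,:3]; s.o=R@H[:3,3]+p
        else:
            s.R=np.array(c["R"]).T; s.o=-s.R@np.array(c["t"])
    def ray(s,u,v): return s.R@np.array([(u-s.cx)/s.f,(v-s.cy)/s.f,1])
    def atz(s,u,v,z): r=s.ray(u,v); return s.o+r*(z-s.o[2])/r[2]
    def cloud(s):
        v,u=np.mgrid[:480,:640]; D=s.d
        P=np.stack([(u-s.cx)/s.f*D,(v-s.cy)/s.f*D,D],-1)
        W=P@s.R.T+s.o; W[D<=0]=np.nan; return W
    def save(s,name): cv2.imwrite("pics/"+name,s.rgb[:,:,::-1])
    def pix(s,X):
        c=s.R.T@(np.array(X)-s.o); return c[:2]/c[2]*s.f+[s.cx,s.cy]
def rows(target,yaw=None):
    """shift in units for TCP to target; yaw of tool y-line"""
    p,R=tool(); d=R.T@(np.array(target)-p)/0.12
    return np.round(d,4)
E
python3 - <<'E'
from h import *
for n in ("scene","top","wrist"):
    c=Cam(n); c.save(n+"0.png"); print(n,c.o,c.f,c.cx,c.cy); print(c.R.round(3).tolist())
print(robot.get_obs(), robot.tip_reach, tool()[1])
E
```

```text
scene [0.91468919 0.80241163 1.07338073] 494.3504517779628 318.47252423137655 252.7815749054646
[[-0.864, 0.374, -0.337], [0.503, 0.655, -0.563], [0.011, -0.656, -0.754]]
top [0.4151926  0.07772666 1.37362043] 468.52088014705566 319.07642483843455 244.82966176119854
[[0.014, -0.998, 0.057], [-1.0, -0.013, 0.027], [-0.027, -0.058, -0.998]]
wrist [0.07919247 0.57489505 0.38216924] 418.96318066685046 319.30243548578903 237.05573367244827
[[0.25, 0.941, 0.228], [0.968, -0.243, -0.059], [-0.0, 0.235, -0.972]]
{'time': 0.15, 'joint_positions': array([ 1.10889963e+00,  1.58908886e-01,  1.59788371e+00, -1.40471809e-05,
        1.38618598e+00, -2.10094241e-01]), 'dq': array([ 0.00104869, -0.0014687 , -0.00439578, -0.00131038, -0.00019012,
        0.0004511 ]), 'joint_efforts': array([ 1.54981804e-03, -3.85913086e+01, -3.22437108e+01,  7.04394048e-02,
        3.50250013e-02, -1.00053001e-04]), 'ee_pos': array([0.14308343, 0.55646146, 0.22787218]), 'ee_rot': array([-3.14023433e+00, -2.75535676e-04,  2.88979260e+00]), 'wrist_force': array([-0.0466808 , -0.62967056,  0.12461572]), 'torque': array([-0.03242335, -0.01936054,  0.00664025]), 'grasp_force': 0.0, 'gripper_width': 0.9995867935873305} 0.014 [[-9.68465475e-01  2.49147060e-01 -6.05270530e-04]
 [ 2.49147643e-01  9.68464711e-01 -1.24684384e-03]
 [ 2.75535673e-04 -1.35832694e-03 -9.99999040e-01]]
```

View pics/top0.png

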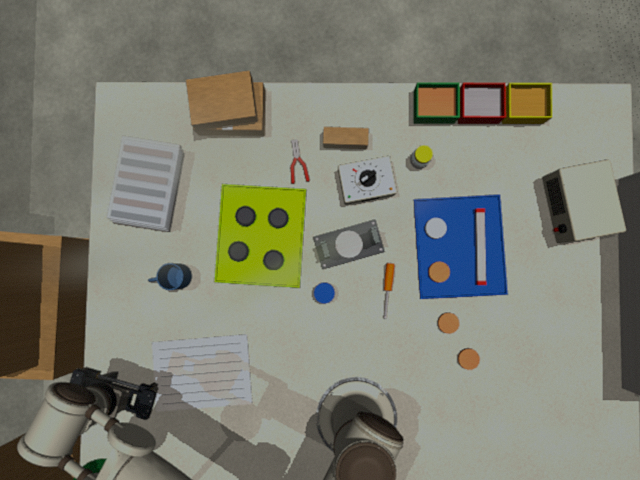

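View pics/scene0.png

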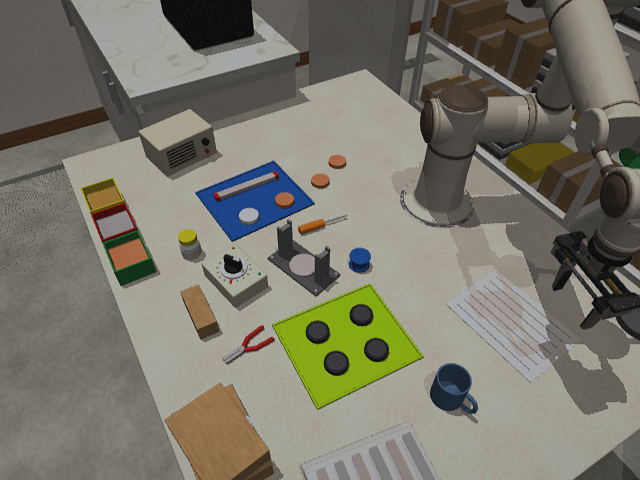

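The top view shows the lime tray with four dark discs (245,216), (278,218), (238,251), (273,260). The blue tray holds the white disc (436,228), the copper disc (439,271) and the bar (481,246). Two copper look-alikes lie outside it at (448,323) and (468,359), both nearer the base. The jig is at (349,243) and the timer at (367,180).

```bash
cat >> h.py <<'E'
def find(c,label,z,smin=.3):
    out=[]
    for m in robot.cut_out(c.n,label):
        if m["score"]<smin: continue
        v,u=np.nonzero(m["region"]); 
        (x,y),(w,h),a=cv2.minAreaRect(np.c_[u,v].astype(np.float32))
        P=np.array([c.atz(a_,b_,z)[:2] for a_,b_ in zip(u,v)])
        r=cv2.minAreaRect((P*1000).astype(np.float32)); b=cv2.boxPoints(r)
        e=max([b[1]-b[0],b[2]-b[1]],key=np.linalg.norm)
        zz=np.nanmedian(c.cloud()[m["region"]][:,2])
        out.append(dict(s=round(m["score"],2),px=[round(u.mean(),1),round(v.mean(),1)],mean=P.mean(0).round(4),rc=np.round(np.array(r[0])/1000,4),sz=np.round(r[1],0),yaw=round(float(np.degrees(np.arctan2(e[1],e[0])))%180,1),z=round(float(zz),4),n=len(u)))
    return out
E
python3 - <<'E'
from h import *
for n in ("top","scene"):
    c=Cam(n)
    for l,z in (("disc_copper",.017),("disc_dark1",.017),("disc_white",.017),("retaining_bar",.019),("jig",.008),("timer",.055),("dial",.099)):
        print(n,l)
        for o in find(c,l,z): print("  ",o)
    for l,z in (("plate_centre",.014),("saddle_centre",.112),("dial_grip",.092)):
        for m in robot.spot_point(n,l)[:2]: print(l,round(m["score"],2),np.round(m["position"],1),c.atz(*m["position"],z).round(4))
    W=c.cloud()
    print("table z",np.nanmedian(W[300:320,250:290,2]) if n=="top" else "")
E
```

```text
top disc_copper
   {'s': 0.85, 'px': [np.float64(468.4), np.float64(358.5)], 'mean': array([ 0.1754, -0.3135]), 'rc': array([ 0.1755, -0.3138]), 'sz': array([63., 60.]), 'yaw': 45.4, 'z': 0.0147, 'n': 410}
   {'s': 0.68, 'px': [np.float64(448.4), np.float64(322.1)], 'mean': array([ 0.2771, -0.2573]), 'rc': array([ 0.2773, -0.2563]), 'sz': array([51., 57.]), 'yaw': 91.0, 'z': 0.0153, 'n': 317}
   {'s': 0.57, 'px': [np.float64(438.8), np.float64(271.2)], 'mean': array([ 0.4216, -0.2301]), 'rc': array([ 0.4222, -0.2293]), 'sz': array([57., 60.]), 'yaw': 90.8, 'z': 0.0179, 'n': 387}
top disc_dark1
   {'s': 0.88, 'px': [np.float64(238.3), np.float64(250.5)], 'mean': array([0.4735, 0.3499]), 'rc': array([0.4735, 0.3495]), 'sz': array([55., 56.]), 'yaw': 90.8, 'z': 0.0189, 'n': 318}
   {'s': 0.84, 'px': [np.float64(278.6), np.float64(217.4)], 'mean': array([0.5718, 0.2344]), 'rc': array([0.5729, 0.2346]), 'sz': array([59., 56.]), 'yaw': 1.0, 'z': 0.0188, 'n': 332}
   {'s': 0.81, 'px': [np.float64(245.2), np.float64(214.9)], 'mean': array([0.5779, 0.3323]), 'rc': array([0.5762, 0.3315]), 'sz
[... 4918 characters left out ...]
array([ 0.6882, -0.0042]), 'sz': array([68., 44.]), 'yaw': 71.2, 'z': 0.08, 'n': 283}
   {'s': 0.52, 'px': [np.float64(452.0), np.float64(388.1)], 'mean': array([0.4241, 0.5428]), 'rc': array([0.4255, 0.54  ]), 'sz': array([109.,  92.]), 'yaw': 60.0, 'z': 0.0475, 'n': 1539}
   {'s': 0.36, 'px': [np.float64(312.9), np.float64(225.2)], 'mean': array([ 0.4413, -0.0195]), 'rc': array([ 0.4142, -0.0189]), 'sz': array([ 29., 142.]), 'yaw': 177.0, 'z': 0.0223, 'n': 218}
plate_centre 0.75 [302.8 264.2] [0.4999 0.0263 0.014 ]
saddle_centre 0.98 [303.4 242.5] [0.501  0.0342 0.112 ]
saddle_centre 0.66 [228.7 254.6] [ 0.6877 -0.024   0.112 ]
dial_grip 0.51 [231.1 258.2] [ 0.6825 -0.0267  0.092 ]
table z
```

```bash
python3 -m creep '[[[-0.98,-0.88,0],[0,0,0]],[[-0.98,-0.88,0],[0,0,0]],[[-0.98,-0.88,0],[0,0,0]],[[-0.98,-0.88,0],[0,0,0]]]'
python3 -m creep '[[[-0.98,-0.88,0],[0,0,0]],[[-0.98,-0.88,0],[0,0,0]],[[-0.98,-0.88,0],[0,0,0]],[[-0.98,-0.88,0],[0,0,0]]]'
python3 -m creep '[[[-0.98,-0.88,0],[0,0,0]],[[-0.98,-0.88,0],[0,0,0]],[[-0.98,-0.88,0],[0,0,0]],[[-0.98,-0.88,0],[0,0,0]]]'
python3 -m creep '[[[-0.98,-0.88,0],[0,0,0.993]],[[-0.98,-0.88,0],[0,0,0.993]],[[-0.98,-0.88,0],[0,0,0.993]],[[-0.98,-0.88,0],[0,0,0.993]],[[-0.98,-0.88,0],[0,0,0.993]],[[-0.98,-0.88,0],[0,0,0.993]],[[-0.98,-0.88,0],[0,0,0.993]],[[-0.98,-0.88,0],[0,0,0.993]]]'
python3 - <<'E'
from h import *
c=Cam("wrist"); c.save("w1.png")
print(find(c,"jig",.008))
for l,z in (("plate_centre",.014),("saddle_centre",.112)):
    for m in robot.spot_point("wrist",l)[:2]: print(l,round(m["score"],2),np.round(m["position"],1),c.atz(*m["position"],z).round(4))
p,R=tool();print(p,R.round(3))
E
```

```text
time: 1.75
ee_pos: [0.2319, 0.4242, 0.2288]
ee_rot: [3.141, 0.0, 2.886]
wrist_force: [-0.4, 0.5, -0.1]
gripper_width: 1.0
grasp_force: 0.0
time: 2.25
ee_pos: [0.3192, 0.2935, 0.2289]
ee_rot: [3.141, 0.0, 2.887]
wrist_force: [0.1, 0.2, 0.9]
gripper_width: 1.0
grasp_force: 0.0
time: 2.75
ee_pos: [0.4067, 0.1624, 0.2287]
ee_rot: [3.141, -0.0, 2.888]
wrist_force: [-0.3, 0.4, 1.2]
gripper_width: 0.998
grasp_force: 0.0
time: 3.75
ee_pos: [0.4935, 0.032, 0.2285]
ee_rot: [-3.142, -0.0, 1.853]
wrist_force: [0.2, -0.4, -0.5]
gripper_width: 0.997
grasp_force: 0.0
[{'s': 0.94, 'px': [np.float64(323.7), np.float64(220.4)], 'mean': array([0.5005, 0.0243]), 'rc': array([0.5059, 0.0075]), 'sz': array([100., 235.]), 'yaw': 106.5, 'z': 0.0077, 'n': 24538}]
plate_centre 0.71 [322.3 218.4] [0.4977 0.0291 0.014 ]
plate_centre 0.48 [323.3 247.8] [0.5062 0.0032 0.014 ]
saddle_centre 0.84 [323.2 246.4] [0.4976 0.029  0.112 ]
[0.49358747 0.03091002 0.22861772] [[-0.276  0.961  0.   ]
 [ 0.961  0.276  0.   ]
 [ 0.     0.    -1.   ]]
```

View pics/w1.png

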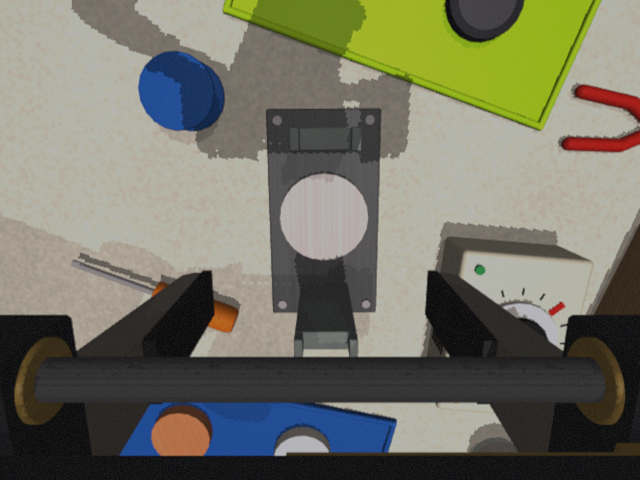

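The wrist view shows the plate's circle centred near (324,216). The jig is upright in the picture, so the tool is aligned with it. Next I fit the circle and go to the copper disc.

```bash
cat >> h.py <<'E'
def circ(c,z,near,color,r=.03,tol=45):
    """centroid of colour blob near a world point, on plane z"""
    u0,v0=np.round(c.pix([near[0],near[1],z])).astype(int)
    m=(np.abs(c.rgb.astype(int)-color).max(-1)<tol).astype(np.uint8)
    m=cv2.morphologyEx(m,cv2.MORPH_OPEN,np.ones((3,3),np.uint8))
    n,lab=cv2.connectedComponents(m); k=lab[v0,u0]
    v,u=np.nonzero(lab==k); P=np.array([c.atz(a,b,z)[:2] for a,b in zip(u,v)])
    h=cv2.convexHull((P*1000).astype(np.float32)); (q,rr)=cv2.minEnclosingCircle(h)
    M=cv2.moments(h); return dict(cen=np.round([M['m10']/M['m00']/1e3,M['m01']/M['m00']/1e3],4),enc=np.round(np.array(q)/1e3,4),r=round(rr,1),k=int(k))
E
python3 - <<'E'
from h import *
c=Cam("wrist"); u,v=np.round(c.pix([.4977,.0291,.014])).astype(int); col=c.rgb[v,u].astype(int); print(u,v,col)
for t in (25,40,55): print(circ(c,.014,[.4977,.0291],col,tol=t))
W=c.cloud(); print(W[v,u])
print(rows([.422,-.23,.229]))
E
```

```text
323 217 [181 176 173]
{'cen': array([0.4986, 0.0303]), 'enc': array([0.4986, 0.0303]), 'r': 39.0, 'k': 6}
{'cen': array([0.4986, 0.0302]), 'enc': array([0.4986, 0.0302]), 'r': 39.3, 'k': 6}
{'cen': array([0.4986, 0.0301]), 'enc': array([0.4986, 0.0301]), 'r': 39.5, 'k': 6}
[0.49816107 0.02897594 0.01183455]
[-1.9238 -1.1732 -0.0034]
```

```bash
python3 -m creep '[[[-0.96,-0.59,0],[0,0,0]],[[-0.96,-0.59,0],[0,0,0]],[[-0.96,-0.59,0],[0,0,0]]]' >/dev/null
python3 -m creep '[[[-0.96,-0.59,0],[0,0,0]],[[-0.96,-0.59,0],[0,0,0]],[[-0.96,-0.59,0],[0,0,0]],[[-0.96,-0.59,0],[0,0,0]],[[-0.96,-0.59,0],[0,0,0]]]'
cat >> h.py <<'E'
def disc(near,z=.017,tol=45):
    c=Cam("wrist"); u,v=np.round(c.pix([near[0],near[1],z])).astype(int); col=np.median(c.rgb[v-4:v+5,u-4:u+5].reshape(-1,3),0).astype(int)
    for t in (tol-15,tol,tol+15): r=circ(c,z,near,col,tol=t); print(col,r)
    p,R=tool(); d=np.array([*r['cen'],p[2]]); print("rows to above",rows(d),"z",p[2]); return c,r
E
python3 - <<'E'
from h import *
c,r=disc([.4235,-.2285]); c.save("w2.png")
E
```

```text
time: 5.0
ee_pos: [0.4215, -0.2283, 0.2285]
ee_rot: [3.141, -0.001, 1.852]
wrist_force: [-0.3, -0.5, 0.7]
gripper_width: 0.998
grasp_force: 0.0
[204 144  95] {'cen': array([ 0.4219, -0.2304]), 'enc': array([ 0.422 , -0.2305]), 'r': 29.3, 'k': 6}
[204 144  95] {'cen': array([ 0.422 , -0.2305]), 'enc': array([ 0.422 , -0.2304]), 'r': 29.5, 'k': 2}
[204 144  95] {'cen': array([ 0.422 , -0.2304]), 'enc': array([ 0.4221, -0.2303]), 'r': 29.7, 'k': 13}
rows to above [-0.0175 -0.0012 -0.    ] z 0.22855199439929594
```

View pics/w2.png

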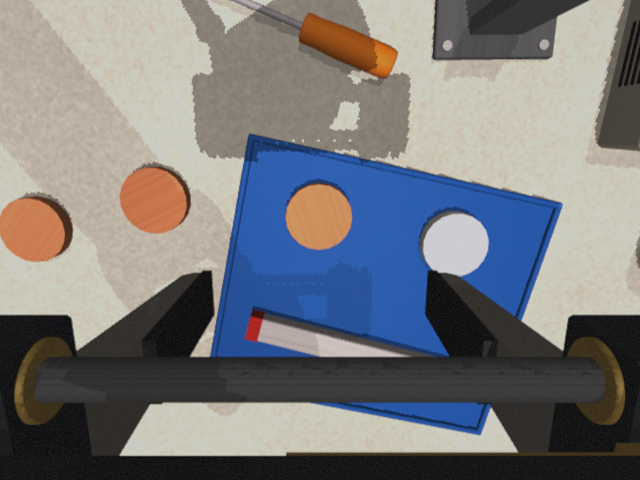

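Copper sits at (319,215) in the blue tray, white at (455,243), with the look-alikes outside at the left. Now descend and grasp.

```bash
python3 -m creep '[[[-0.0175,-0.001,0.4],[0,0,0]],[[-0.0175,-0.001,0.8],[0,0,0]],[[-0.0175,-0.001,0.9],[0,0,0]],[[-0.0175,-0.001,0.9],[0,0,0]]]' 0.8 >/dev/null
python3 -m creep '[[[0,0,0.3],[0,0,0]],[[0,0,0.6],[0,0,0]],[[0,0,0.75],[0,0,0]],[[0,0,0.846],[0,0,0]],[[0,0,0.846],[0,0,0]],[[0,0,0.846],[0,0,0]]]'
python3 -m creep '[[[0,0,0],[0,0,0]],[[0,0,0],[0,0,0]],[[0,0,0],[0,0,0]],[[0,0,0],[0,0,0]],[[0,0,0],[0,0,0]],[[0,0,0],[0,0,0]]]' 0.5
python3 -m creep '[[[0,0,-0.3],[0,0,0]],[[0,0,-0.6],[0,0,0]],[[0,0,-0.9],[0,0,0]],[[0,0,-0.9],[0,0,0]],[[0,0,-0.9],[0,0,0]]]'
python3 - <<'E'
from h import *
p,R=tool(); print(p,rows([.4986,.0302,p[2]]))
E
```

```text
time: 6.3
ee_pos: [0.4225, -0.2328, 0.0205]
ee_rot: [3.14, 0.002, 1.85]
wrist_force: [0.9, -0.5, 0.3]
gripper_width: 0.799
grasp_force: 0.0
time: 7.05
ee_pos: [0.4219, -0.2324, 0.0198]
ee_rot: [3.141, 0.001, 1.85]
wrist_force: [-0.6, 0.6, 6.6]
gripper_width: 0.641
grasp_force: 30.0
time: 7.68
ee_pos: [0.4204, -0.231, 0.125]
ee_rot: [-3.14, -0.003, 1.85]
wrist_force: [-0.7, 0.3, -3.2]
gripper_width: 0.645
grasp_force: 30.0
[ 0.42035349 -0.23103399  0.12503892] [1.9131 1.2265 0.0033]
```

```bash
python3 -m creep '[[[0,0,-0.4],[0,0,0]],[[0.2,0.1,-0.75],[0,0,0]],[[0.6,0.4,-0.75],[0,0,0]],[[0.956,0.61,-0.75],[0,0,0]],[[0.956,0.61,-0.75],[0,0,0]]]' >/dev/null
python3 -m creep '[[[0.4,0.3,0],[0,0,0]],[[0.8,0.55,0],[0,0,0]],[[0.956,0.61,0],[0,0,0]],[[0.956,0.61,0],[0,0,0]],[[0.956,0.61,0],[0,0,0]]]'
python3 - <<'E'
from h import *
import time
p,R=tool(); print(p,rows([.4986,.0302,.0305])); c=Cam("wrist"); c.save("w3.png"); p,R=tool(); print(p,rows([.4986,.0302,.0305]))
E
```

```text
time: 8.93
ee_pos: [0.4984, 0.0278, 0.2158]
ee_rot: [-3.139, -0.0, 1.849]
wrist_force: [0.4, 0.6, -2.6]
gripper_width: 0.643
grasp_force: 30.0
[0.49838493 0.02776112 0.21580496] [0.0186 0.0108 1.5442]
[0.49852414 0.02763961 0.21616588] [0.02   0.009  1.5472]
```

View pics/w3.png

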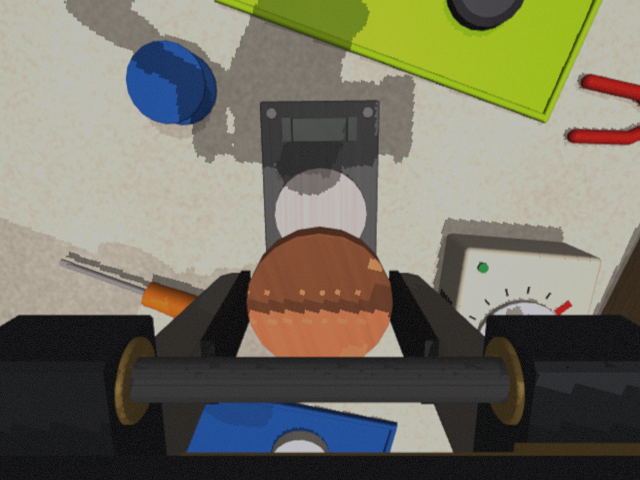

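```bash
cat >> h.py <<'E'
from scipy.optimize import least_squares
def held(c,color_mask,ztop,r=.03,vmax=345):
    """fit circle of radius r to the outline of the held disc (upper arc)"""
    m=color_mask.astype(np.uint8); m[vmax:]=0
    cs,_=cv2.findContours(m,cv2.RETR_EXTERNAL,cv2.CHAIN_APPROX_NONE); k=max(cs,key=len)[:,0]
    k=k[(k[:,1]<vmax-4)]
    P=np.array([c.atz(a,b,ztop)[:2] for a,b in k])
    f=least_squares(lambda q:np.hypot(*(P-q[:2]).T)-q[2],[*P.mean(0),r],loss='soft_l1',f_scale=.001)
    return f.x.round(4)
E
python3 - <<'E'
from h import *
c=Cam("wrist"); p,R=tool(); rgb=c.rgb.astype(int)
m=(rgb[...,0]-rgb[...,2]>35)&(rgb[...,0]>70); m[:215]=0; m[:,:235]=0; m[:,405:]=0
m=cv2.morphologyEx(m.astype(np.uint8),cv2.MORPH_CLOSE,np.ones((9,9)))
x=held(c,m,p[2]-.0025); print(p,x, R.T@(np.r_[x[:2],p[2]]-p), c.cloud()[260,320])
E
```

```text
[0.49865983 0.02764807 0.21646382] [0.4978 0.0313 0.0291] [3.74779487e-03 1.73013810e-04 1.56107806e-08] [0.49367925 0.04703974 0.21136917]
```

```bash
python3 -m creep '[[[0,0,0.4],[0,0,0]],[[0,0,0.8],[0,0,0]],[[0,0,0.95],[0,0,0]],[[0,0,0.95],[0,0,0]]]' >/dev/null
python3 -m creep '[[[0,0,0.3],[0,0,0]],[[0,0,0.5],[0,0,0]],[[0,0,0.57],[0,0,0]],[[0,0,0.6],[0,0,0]],[[0,0,0.6],[0,0,0]],[[0,0,0.6],[0,0,0]]]'
python3 -m creep '[[[0,0,0],[0,0,0]],[[0,0,0],[0,0,0]],[[0,0,0],[0,0,0]],[[0,0,0],[0,0,0]]]' 0.8
python3 -m creep '[[[0,0,-0.3],[0,0,0]],[[0,0,-0.6],[0,0,0]],[[0,0,-0.9],[0,0,0]],[[0,0,-0.9],[0,0,0]]]'  >/dev/null
python3 -m creep '[[[0,0,-0.3],[0,0,0]],[[0,0,-0.75],[0,0,0]],[[0,0,-0.75],[0,0,0]],[[0,0,-0.75],[0,0,0]]]'
python3 - <<'E'
from h import *
c,r=disc([.4986,.0302],.028)
W=c.cloud(); u,v=c.pix([.4986,.0302,.028]).astype(int); print(W[v,u])
for n in ("top","scene"):
    c=Cam(n)
    for l,z in (("disc_copper",.028),): print([o for o in find(c,l,z) if abs(o['mean'][1]-.03)<.05])
E
```

```text
time: 10.28
ee_pos: [0.4998, 0.0288, 0.0321]
ee_rot: [3.14, 0.001, 1.85]
wrist_force: [0.5, 0.5, -3.3]
gripper_width: 0.646
grasp_force: 30.0
time: 10.78
ee_pos: [0.4991, 0.0289, 0.0312]
ee_rot: [3.141, 0.0, 1.85]
wrist_force: [0.5, 0.0, -0.2]
gripper_width: 0.796
grasp_force: 0.0
time: 11.78
ee_pos: [0.4982, 0.029, 0.2274]
ee_rot: [-3.139, -0.001, 1.85]
wrist_force: [-0.7, 0.6, -0.9]
gripper_width: 0.8
grasp_force: 0.0
[184 132  86] {'cen': array([0.4998, 0.0306]), 'enc': array([0.4996, 0.0308]), 'r': 29.4, 'k': 1}
[184 132  86] {'cen': array([0.4998, 0.0306]), 'enc': array([0.4996, 0.0308]), 'r': 29.8, 'k': 1}
[184 132  86] {'cen': array([0.4997, 0.0307]), 'enc': array([0.4997, 0.0308]), 'r': 30.1, 'k': 110}
rows to above [ 0.0085  0.0188 -0.    ] z 0.22681339894053326
[0.49858884 0.03013089 0.0263791 ]
[]
[{'s': 0.77, 'px': [np.float64(302.7), np.float64(262.1)], 'mean': array([0.5018, 0.0297]), 'rc': array([0.5031, 0.0303]), 'sz': array([68., 58.]), 'yaw': 60.3, 'z': 0.0291, 'n': 352}]
```

```bash
python3 -m creep '[[[0.4,0.055,0],[0,0,0]],[[0.8,0.055,0],[0,0,0]],[[0.93,0.055,0],[0,0,0]],[[0.93,0.055,0],[0,0,0]]]'  >/dev/null
python3 -m creep '[[[0.4,0.055,0],[0,0,0]],[[0.8,0.055,0],[0,0,0]],[[0.93,0.055,0],[0,0,0]],[[0.93,0.055,0],[0,0,0]],[[0.93,0.055,0],[0,0,0]]]'
python3 - <<'E'
from h import *
c,r=disc([.450,.247],tol=40); c.save("w4.png"); print(tool()[0])
d=np.array([.4986,.0302])-r['cen']; R=tool()[1]; print("delta place",(R.T@[*d,0]/.12).round(4))
E
```

```text
time: 13.15
ee_pos: [0.4508, 0.2457, 0.229]
ee_rot: [-3.142, 0.001, 1.848]
wrist_force: [0.2, -0.5, 0.3]
gripper_width: 0.803
grasp_force: 0.0
[79 76 79] {'cen': array([0.4503, 0.2488]), 'enc': array([0.4505, 0.2489]), 'r': 24.3, 'k': 5}
[79 76 79] {'cen': array([0.4503, 0.2489]), 'enc': array([0.4502, 0.2489]), 'r': 29.5, 'k': 79}
[79 76 79] {'cen': array([0.45  , 0.2493]), 'enc': array([0.4498, 0.2495]), 'r': 30.1, 'k': 52}
rows to above [ 0.0306  0.0019 -0.    ] z 0.2290155833022606
[0.45078602 0.24570018 0.22901558]
delta place [-1.867e+00 -1.103e-01  1.100e-03]
```

View pics/w4.png

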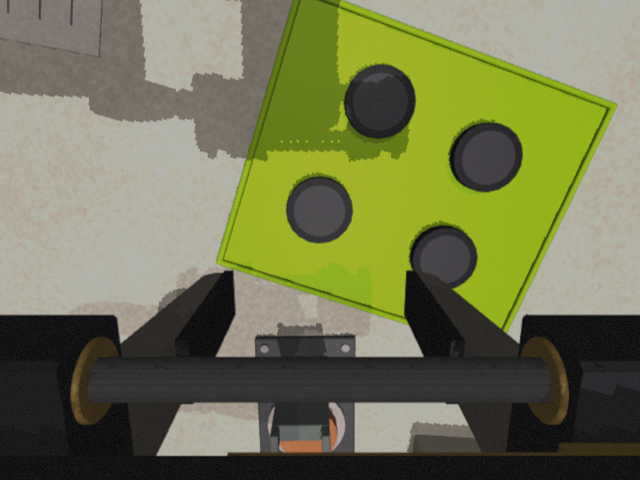

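The target dark disc is at (319,210) in the tray's near-left corner. The other three are at (380,101), (487,157) and (445,257).

```bash
python3 -m creep '[[[0.027,0.001,0.4],[0,0,0]],[[0.027,0.001,0.8],[0,0,0]],[[0.027,0.001,0.9],[0,0,0]],[[0.027,0.001,0.9],[0,0,0]]]' 0.8 >/dev/null
python3 -m creep '[[[0,0,0.3],[0,0,0]],[[0,0,0.6],[0,0,0]],[[0,0,0.75],[0,0,0]],[[0,0,0.85],[0,0,0]],[[0,0,0.85],[0,0,0]],[[0,0,0.85],[0,0,0]]]' | grep pos
python3 -m creep '[[[0,0,0],[0,0,0]],[[0,0,0],[0,0,0]],[[0,0,0],[0,0,0]],[[0,0,0],[0,0,0]],[[0,0,0],[0,0,0]]]' 0.5 | tail -2
python3 -m creep '[[[0,0,-0.3],[0,0,0]],[[0,0,-0.6],[0,0,0]],[[0,0,-0.9],[0,0,0]],[[0,0,-0.9],[0,0,0]]]' >/dev/null
python3 -m creep '[[[0,0,-0.4],[0,0,0]],[[-0.2,0,-0.85],[0,0,0]],[[-0.6,-0.05,-0.85],[0,0,0]],[[-0.933,-0.055,-0.85],[0,0,0]],[[-0.933,-0.055,-0.85],[0,0,0]]]' >/dev/null
python3 -m creep '[[[-0.4,-0.055,0],[0,0,0]],[[-0.8,-0.055,0],[0,0,0]],[[-0.934,-0.055,0],[0,0,0]],[[-0.934,-0.055,0],[0,0,0]],[[-0.934,-0.055,0],[0,0,0]]]'
cat > hd.py <<'E'
from h import *
import sys
c=Cam("wrist"); p,R=tool(); hsv=cv2.cvtColor(c.rgb,cv2.COLOR_RGB2HSV)
W=c.cloud(); D=np.abs(W[...,2]-(p[2]-.0025))<.012
D[:, :235]=0; D[:,405:]=0; D[:200]=0
m=cv2.morphologyEx(D.astype(np.uint8),cv2.MORPH_CLOSE,np.ones((7,7)))
x=held(c,m,p[2]-.0025); q=R.T@(np.r_[x[:2],p[2]]-p)
print("held",p.round(4),x,"in tool",q.round(4)[:2],"depth z",np.nanmedian(W[300:330,300:340,2]).round(4),c.rgb[310,320], "shift units to plate",(R.T@np.r_[np.array([.4986,.0302])-x[:2],0]/.12).round(3))
E
python3 hd.py
```

```text
ee_pos: [0.4505, 0.2506, 0.0203]
gripper_width: 0.646
grasp_force: 30.0
time: 16.82
ee_pos: [0.4979, 0.0327, 0.2284]
ee_rot: [-3.141, -0.001, 1.851]
wrist_force: [-0.3, 0.5, -1.6]
gripper_width: 0.643
grasp_force: 30.0
held [0.498  0.0327 0.2286] [0.499  0.0303 0.0323] in tool [-0.0026  0.0003] depth z 0.224 [37 39 42] shift units to plate [ 0.    -0.003  0.   ]
```

```bash
python3 -m creep '[[[0,0,0.4],[0,0,0]],[[0,0,0.8],[0,0,0]],[[0,0,0.95],[0,0,0]],[[0,0,0.95],[0,0,0]]]' >/dev/null
python3 -m creep '[[[0,0,0.3],[0,0,0]],[[0,0,0.5],[0,0,0]],[[0,0,0.56],[0,0,0]],[[0,0,0.59],[0,0,0]],[[0,0,0.59],[0,0,0]],[[0,0,0.59],[0,0,0]]]'
python3 -m creep '[[[0,0,0],[0,0,0]],[[0,0,0],[0,0,0]],[[0,0,0],[0,0,0]],[[0,0,0],[0,0,0]]]' 0.8 >/dev/null
python3 -m creep '[[[0,0,-0.3],[0,0,0]],[[0,0,-0.6],[0,0,0]],[[0,0,-0.9],[0,0,0]],[[0,0,-0.9],[0,0,0]]]'  >/dev/null
python3 -m creep '[[[0,0,-0.3],[0,0,0]],[[0,0,-0.64],[0,0,0]],[[0,0,-0.64],[0,0,0]],[[0,0,-0.64],[0,0,0]]]'
cat > st.py <<'E'
from h import *
import sys
z=float(sys.argv[1]); c=Cam("wrist"); W=c.cloud(); p,R=tool()
D=(np.abs(W[...,2]-z)<.007)&(np.hypot(W[...,0]-.4986,W[...,1]-.0302)<.042)
D=cv2.morphologyEx(D.astype(np.uint8),cv2.MORPH_CLOSE,np.ones((5,5)))
x=held(c,D,z,vmax=400); print("stack top",x,"z",np.nanmedian(W[D>0][:,2]).round(4),"p",p.round(4)); 
from numpy.linalg import lstsq
P=W[cv2.erode(D,np.ones((9,9)))>0]; a=lstsq(np.c_[P[:,:2],np.ones(len(P))],P[:,2],rcond=None)[0]; print("slope",a[:2].round(3))
E
python3 st.py .042
```

```text
time: 18.12
ee_pos: [0.4993, 0.0311, 0.0453]
ee_rot: [3.14, 0.001, 1.85]
wrist_force: [-0.8, 0.1, -1.9]
gripper_width: 0.647
grasp_force: 30.0
time: 19.62
ee_pos: [0.4975, 0.0314, 0.2272]
ee_rot: [-3.139, -0.001, 1.85]
wrist_force: [-0.6, -0.1, 0.1]
gripper_width: 0.801
grasp_force: 0.0
stack top [0.5002 0.0298 0.0293] z 0.0404 p [0.4973 0.0314 0.2268]
 ** On entry to DLASCL parameter number  4 had an illegal value
 ** On entry to DLASCL parameter number  4 had an illegal valueTraceback (most recent call last):
  File "st.py", line 8, in <module>
    P=W[cv2.erode(D,np.ones((9,9)))>0]; a=lstsq(np.c_[P[:,:2],np.ones(len(P))],P[:,2],rcond=None)[0]; print("slope",a[:2].round(3))
                                          ~~~~~^^^^^^^^^^^^^^^^^^^^^^^^^^^^^^^^^^^^^^^^^^^^^^^^^^
    x, resids, rank, s = _umath_linalg.lstsq(a, b, rcond,
                         ~~~~~~~~~~~~~~~~~~~^^^^^^^^^^^^^
                                             signature=signature)
                                             ^^^^^^^^^^^^^^^^^^^^
    raise LinAlgError("SVD did not converge in Linear Least Squares")
numpy.linalg.LinAlgError: SVD did not converge in Linear Least Squares
```

```bash
sed -i 's/P=W\[\(.*\)>0\];/P=W[\1>0]; P=P[~np.isnan(P[:,2])];/' st.py
python3 -m creep '[[[0.4,0.1,0],[0,0,0]],[[0.87,0.185,0],[0,0,0]],[[0.87,0.185,0],[0,0,0]]]'  >/dev/null
python3 -m creep '[[[0.4,0.1,0],[0,0,0]],[[0.87,0.185,0],[0,0,0]],[[0.87,0.185,0],[0,0,0]]]'  >/dev/null
python3 -m creep '[[[0.4,0.1,0],[0,0,0]],[[0.87,0.185,0],[0,0,0]],[[0.87,0.185,0],[0,0,0]],[[0.87,0.185,0],[0,0,0]],[[0.87,0.185,0],[0,0,0]]]'
cat > pk.py <<'E'
from h import *
import sys
c,r=disc([float(sys.argv[1]),float(sys.argv[2])],tol=40); 
d=np.array([.4986,.0302])-r['cen']; R=tool()[1]; print(tool()[0],"delta place",(R.T@[*d,0]/.12).round(4))
E
python3 pk.py .4755 .351
```

```text
time: 21.05
ee_pos: [0.4767, 0.3488, 0.2287]
ee_rot: [-3.141, 0.001, 1.848]
wrist_force: [0.3, 0.1, -0.5]
gripper_width: 0.801
grasp_force: 0.0
[75 72 75] {'cen': array([0.4741, 0.3524]), 'enc': array([0.4744, 0.3524]), 'r': 24.7, 'k': 8}
[75 72 75] {'cen': array([0.474 , 0.3522]), 'enc': array([0.4742, 0.3521]), 'r': 29.5, 'k': 57}
[75 72 75] {'cen': array([0.4738, 0.3527]), 'enc': array([0.4736, 0.353 ]), 'r': 30.5, 'k': 44}
rows to above [ 0.0359 -0.0147 -0.    ] z 0.2289093742887366
[0.47667714 0.34903906 0.22890937] delta place [-2.6416e+00 -5.3620e-01  1.4000e-03]
```

```bash
python3 -m creep '[[[0.033,-0.014,0.4],[0,0,0]],[[0.033,-0.014,0.8],[0,0,0]],[[0.033,-0.014,0.9],[0,0,0]],[[0.033,-0.014,0.9],[0,0,0]]]' 0.8 >/dev/null
python3 -m creep '[[[0,0,0.3],[0,0,0]],[[0,0,0.6],[0,0,0]],[[0,0,0.75],[0,0,0]],[[0,0,0.85],[0,0,0]],[[0,0,0.85],[0,0,0]],[[0,0,0.85],[0,0,0]]]' | grep pos
python3 -m creep '[[[0,0,0],[0,0,0]],[[0,0,0],[0,0,0]],[[0,0,0],[0,0,0]],[[0,0,0],[0,0,0]],[[0,0,0],[0,0,0]]]' 0.5 | tail -2
python3 -m creep '[[[0,0,-0.3],[0,0,0]],[[0,0,-0.6],[0,0,0]],[[0,0,-0.9],[0,0,0]],[[0,0,-0.9],[0,0,0]]]' >/dev/null
python3 -m creep '[[[0,0,-0.4],[0,0,0]],[[-0.2,-0.1,-0.85],[0,0,0]],[[-0.6,-0.15,-0.85],[0,0,0]],[[-0.879,-0.181,-0.85],[0,0,0]],[[-0.879,-0.181,-0.85],[0,0,0]]]' >/dev/null
python3 -m creep '[[[-0.4,-0.1,0],[0,0,0]],[[-0.879,-0.181,0],[0,0,0]],[[-0.879,-0.181,0],[0,0,0]]]' >/dev/null
python3 -m creep '[[[-0.4,-0.1,0],[0,0,0]],[[-0.8,-0.18,0],[0,0,0]],[[-0.879,-0.181,0],[0,0,0]],[[-0.879,-0.181,0],[0,0,0]],[[-0.879,-0.181,0],[0,0,0]]]'
python3 hd.py
```

```text
ee_pos: [0.4745, 0.3545, 0.0205]
gripper_width: 0.648
grasp_force: 30.0
time: 25.1
ee_pos: [0.4977, 0.0336, 0.2286]
ee_rot: [-3.141, -0.001, 1.852]
wrist_force: [0.3, -0.1, -2.1]
gripper_width: 0.644
grasp_force: 30.0
held [0.4978 0.0335 0.2287] [0.499  0.0308 0.0323] in tool [-0.0029  0.0004] depth z 0.2242 [42 43 45] shift units to plate [-0.004 -0.005 -0.   ]
```

```bash
python3 -m creep '[[[0,0,0.4],[0,0,0]],[[0,0,0.8],[0,0,0]],[[-0.004,-0.005,0.9],[0,0,0]],[[-0.004,-0.005,0.9],[0,0,0]]]' >/dev/null
python3 -m creep '[[[0,0,0.2],[0,0,0]],[[0,0,0.4],[0,0,0]],[[0,0,0.48],[0,0,0]],[[0,0,0.523],[0,0,0]],[[0,0,0.523],[0,0,0]],[[0,0,0.523],[0,0,0]]]'
python3 -m creep '[[[0,0,0],[0,0,0]],[[0,0,0],[0,0,0]],[[0,0,0],[0,0,0]],[[0,0,0],[0,0,0]]]' 0.8 >/dev/null
python3 -m creep '[[[0,0,-0.3],[0,0,0]],[[0,0,-0.6],[0,0,0]],[[0,0,-0.9],[0,0,0]],[[0,0,-0.9],[0,0,0]]]'  >/dev/null
python3 -m creep '[[[0,0,-0.3],[0,0,0]],[[0,0,-0.523],[0,0,0]],[[0,0,-0.523],[0,0,0]],[[0,0,-0.523],[0,0,0]]]' | grep pos
python3 st.py .056
python3 -c "
from h import *
print(rows([.5735,.236,.229]),rows([.5785,.333,.229]))"
```

```text
time: 26.4
ee_pos: [0.4983, 0.0311, 0.0593]
ee_rot: [3.14, 0.001, 1.85]
wrist_force: [0.5, -0.1, -1.6]
gripper_width: 0.642
grasp_force: 30.0
ee_pos: [0.4965, 0.0314, 0.2269]
stack top [0.4995 0.0292 0.0293] z 0.0544 p [0.4964 0.0314 0.2267]
slope [0.    0.001]
[ 1.4617  1.0874 -0.0201] [ 2.2273  1.3502 -0.0197]
```

```bash
python3 -m creep '[[[0.35,0.27,0],[0,0,0]],[[0.73,0.54,0],[0,0,0]],[[0.73,0.54,0],[0,0,0]]]'  >/dev/null
python3 -m creep '[[[0.35,0.27,0],[0,0,0]],[[0.73,0.54,0],[0,0,0]],[[0.73,0.54,0],[0,0,0]],[[0.73,0.54,0],[0,0,0]],[[0.73,0.54,0],[0,0,0]]]' | grep pos
python3 pk.py .5735 .236
```

```text
ee_pos: [0.5736, 0.2338, 0.2288]
[75 72 75] {'cen': array([0.5732, 0.2374]), 'enc': array([0.5735, 0.2376]), 'r': 24.6, 'k': 4}
[75 72 75] {'cen': array([0.5732, 0.2371]), 'enc': array([0.5733, 0.237 ]), 'r': 29.5, 'k': 10}
[75 72 75] {'cen': array([0.5727, 0.2383]), 'enc': array([0.5717, 0.2381]), 'r': 31.4, 'k': 84}
rows to above [ 0.037   0.0021 -0.    ] z 0.22903236059728377
[0.57367018 0.23395894 0.22903236] delta place [-1.4987e+00 -1.0688e+00  8.0000e-04]
```

```bash
python3 -m creep '[[[0.028,0.004,0.4],[0,0,0]],[[0.028,0.004,0.8],[0,0,0]],[[0.028,0.004,0.9],[0,0,0]],[[0.028,0.004,0.9],[0,0,0]]]' 0.8 >/dev/null
python3 -m creep '[[[0,0,0.3],[0,0,0]],[[0,0,0.6],[0,0,0]],[[0,0,0.75],[0,0,0]],[[0,0,0.85],[0,0,0]],[[0,0,0.85],[0,0,0]],[[0,0,0.85],[0,0,0]]]' | grep pos
python3 -m creep '[[[0,0,0],[0,0,0]],[[0,0,0],[0,0,0]],[[0,0,0],[0,0,0]],[[0,0,0],[0,0,0]],[[0,0,0],[0,0,0]]]' 0.5 | tail -2
python3 -m creep '[[[0,0,-0.3],[0,0,0]],[[0,0,-0.6],[0,0,0]],[[0,0,-0.9],[0,0,0]],[[0,0,-0.9],[0,0,0]]]' >/dev/null
python3 -m creep '[[[0,0,-0.4],[0,0,0]],[[-0.2,-0.1,-0.85],[0,0,0]],[[-0.6,-0.4,-0.85],[0,0,0]],[[-0.744,-0.537,-0.85],[0,0,0]],[[-0.744,-0.537,-0.85],[0,0,0]]]' >/dev/null
python3 -m creep '[[[-0.4,-0.25,0],[0,0,0]],[[-0.7,-0.5,0],[0,0,0]],[[-0.744,-0.537,0],[0,0,0]],[[-0.744,-0.537,0],[0,0,0]],[[-0.744,-0.537,0],[0,0,0]]]'
python3 hd.py
```

```text
ee_pos: [0.5745, 0.239, 0.0206]
gripper_width: 0.641
grasp_force: 30.0
time: 32.62
ee_pos: [0.499, 0.0328, 0.2286]
ee_rot: [-3.141, -0.001, 1.851]
wrist_force: [-0.0, -0.7, -1.2]
gripper_width: 0.643
grasp_force: 30.0
held [0.499  0.0328 0.2288] [0.5001 0.0306 0.0323] in tool [-0.0024  0.0004] depth z 0.2242 [40 39 41] shift units to plate [ 0.    -0.013  0.   ]
```

```bash
python3 -m creep '[[[0,0,0.4],[0,0,0]],[[0,0,0.7],[0,0,0]],[[0,-0.012,0.8],[0,0,0]],[[0,-0.012,0.8],[0,0,0]]]' >/dev/null
python3 -m creep '[[[0,0,0.2],[0,0,0]],[[0,0,0.4],[0,0,0]],[[0,0,0.47],[0,0,0]],[[0,0,0.506],[0,0,0]],[[0,0,0.506],[0,0,0]],[[0,0,0.506],[0,0,0]]]'
python3 -m creep '[[[0,0,0],[0,0,0]],[[0,0,0],[0,0,0]],[[0,0,0],[0,0,0]],[[0,0,0],[0,0,0]]]' 0.8 >/dev/null
python3 -m creep '[[[0,0,-0.3],[0,0,0]],[[0,0,-0.6],[0,0,0]],[[0,0,-0.8],[0,0,0]],[[0,0,-0.8],[0,0,0]]]'  >/dev/null
python3 -m creep '[[[0,0,-0.3],[0,0,0]],[[0,0,-0.506],[0,0,0]],[[0,0,-0.506],[0,0,0]],[[0,0,-0.506],[0,0,0]]]' | grep pos
python3 st.py .070
python3 -m creep '[[[0.35,0.22,0],[0,0,0]],[[0.735,0.445,0],[0,0,0]],[[0.735,0.445,0],[0,0,0]]]'  >/dev/null
python3 -m creep '[[[0.35,0.22,0],[0,0,0]],[[0.735,0.445,0],[0,0,0]],[[0.735,0.445,0],[0,0,0]]]'  >/dev/null
python3 -m creep '[[[0.35,0.22,0],[0,0,0]],[[0.735,0.445,0],[0,0,0]],[[0.735,0.445,0],[0,0,0]],[[0.735,0.445,0],[0,0,0]],[[0.735,0.445,0],[0,0,0]]]' | grep pos
python3 pk.py .5785 .333
```

```text
time: 33.92
ee_pos: [0.4981, 0.0311, 0.0733]
ee_rot: [3.14, 0.001, 1.85]
wrist_force: [0.7, -0.2, -1.7]
gripper_width: 0.641
grasp_force: 30.0
ee_pos: [0.4963, 0.0314, 0.2269]
stack top [0.499  0.0298 0.0293] z 0.0684 p [0.4962 0.0314 0.2268]
slope [-0.001  0.003]
ee_pos: [0.5785, 0.3279, 0.2291]
[72 69 73] {'cen': array([0.5777, 0.3348]), 'enc': array([0.5767, 0.335 ]), 'r': 26.6, 'k': 5}
[72 69 73] {'cen': array([0.5779, 0.3337]), 'enc': array([0.5779, 0.3338]), 'r': 29.5, 'k': 24}
[72 69 73] {'cen': array([0.5776, 0.3345]), 'enc': array([0.5772, 0.3349]), 'r': 30.8, 'k': 83}
rows to above [ 0.0534  0.0074 -0.    ] z 0.2292611690303037
[0.57850474 0.32809927 0.22926117] delta place [-2.2587e+00 -1.3275e+00  9.0000e-04]
```

```bash
python3 -m creep '[[[0.05,0.008,0.4],[0,0,0]],[[0.05,0.008,0.8],[0,0,0]],[[0.05,0.008,0.9],[0,0,0]],[[0.05,0.008,0.9],[0,0,0]]]' 0.8 >/dev/null
python3 -m creep '[[[0,0,0.3],[0,0,0]],[[0,0,0.6],[0,0,0]],[[0,0,0.75],[0,0,0]],[[0,0,0.85],[0,0,0]],[[0,0,0.85],[0,0,0]],[[0,0,0.85],[0,0,0]]]' | grep pos
python3 -m creep '[[[0,0,0],[0,0,0]],[[0,0,0],[0,0,0]],[[0,0,0],[0,0,0]],[[0,0,0],[0,0,0]],[[0,0,0],[0,0,0]]]' 0.5 | tail -2
python3 -m creep '[[[0,0,-0.3],[0,0,0]],[[0,0,-0.6],[0,0,0]],[[0,0,-0.9],[0,0,0]],[[0,0,-0.9],[0,0,0]]]' >/dev/null
python3 -m creep '[[[0,0,-0.4],[0,0,0]],[[-0.2,-0.1,-0.85],[0,0,0]],[[-0.6,-0.4,-0.85],[0,0,0]],[[-0.75,-0.444,-0.85],[0,0,0]],[[-0.75,-0.444,-0.85],[0,0,0]]]' >/dev/null
python3 -m creep '[[[-0.4,-0.2,0],[0,0,0]],[[-0.75,-0.444,0],[0,0,0]],[[-0.75,-0.444,0],[0,0,0]],[[-0.75,-0.444,0],[0,0,0]]]' >/dev/null
python3 -m creep '[[[-0.4,-0.2,0],[0,0,0]],[[-0.7,-0.4,0],[0,0,0]],[[-0.751,-0.444,0],[0,0,0]],[[-0.751,-0.444,0],[0,0,0]],[[-0.751,-0.444,0],[0,0,0]]]'
python3 hd.py
```

```text
ee_pos: [0.5788, 0.3361, 0.0207]
gripper_width: 0.64
grasp_force: 30.0
time: 41.02
ee_pos: [0.4989, 0.0334, 0.2291]
ee_rot: [3.141, -0.001, 1.852]
wrist_force: [0.3, -0.1, -1.7]
gripper_width: 0.641
grasp_force: 30.0
held [0.4988 0.0333 0.229 ] [0.5001 0.0307 0.0324] in tool [-0.0029  0.0005] depth z 0.2246 [55 55 58] shift units to plate [-0.001 -0.013 -0.   ]
```

```bash
python3 -m creep '[[[0,0,0.4],[0,0,0]],[[0,0,0.6],[0,0,0]],[[0,-0.012,0.7],[0,0,0]],[[0,-0.012,0.7],[0,0,0]]]' >/dev/null
python3 -m creep '[[[0,0,0.2],[0,0,0]],[[0,0,0.4],[0,0,0]],[[0,0,0.46],[0,0,0]],[[0,0,0.489],[0,0,0]],[[0,0,0.489],[0,0,0]],[[0,0,0.489],[0,0,0]]]'
python3 -m creep '[[[0,0,0],[0,0,0]],[[0,0,0],[0,0,0]],[[0,0,0],[0,0,0]],[[0,0,0],[0,0,0]]]' 0.8 >/dev/null
python3 -m creep '[[[0,0,-0.3],[0,0,0]],[[0,0,-0.6],[0,0,0]],[[0,0,-0.7],[0,0,0]],[[0,0,-0.7],[0,0,0]]]'  >/dev/null
python3 -m creep '[[[0,0,-0.3],[0,0,0]],[[0,0,-0.489],[0,0,0]],[[0,0,-0.489],[0,0,0]],[[0,0,-0.489],[0,0,0]]]' | grep pos
python3 st.py .084
python3 -m creep '[[[-0.4,-0.03,0],[0,0,0]],[[-0.714,-0.056,0],[0,0,0]],[[-0.714,-0.056,0],[0,0,0]]]'  >/dev/null
python3 -m creep '[[[-0.4,-0.03,0],[0,0,0]],[[-0.714,-0.056,0],[0,0,0]],[[-0.714,-0.056,0],[0,0,0]]]'  >/dev/null
python3 -m creep '[[[-0.4,-0.03,0],[0,0,0]],[[-0.714,-0.056,0],[0,0,0]],[[-0.714,-0.056,0],[0,0,0]],[[-0.714,-0.056,0],[0,0,0]],[[-0.714,-0.056,0],[0,0,0]]]' | grep pos
python3 - <<'E'
from h import *
c=Cam("wrist"); c.save("w5.png")
for o in find(c,"disc_white",.017)[:2]+find(c,"retaining_bar",.019)[:2]: print(o)
E
python3 pk.py .5495 -.2215
```

```text
time: 42.32
ee_pos: [0.4978, 0.0315, 0.0873]
ee_rot: [3.14, 0.001, 1.85]
wrist_force: [-0.6, 0.8, -1.6]
gripper_width: 0.645
grasp_force: 30.0
ee_pos: [0.496, 0.0318, 0.2268]
stack top [0.4988 0.0298 0.0293] z 0.0824 p [0.4959 0.0318 0.2268]
slope [ 0.001 -0.   ]
ee_pos: [0.5484, -0.2193, 0.2289]
{'s': 0.73, 'px': [np.float64(318.4), np.float64(215.8)], 'mean': array([ 0.5484, -0.2205]), 'rc': array([ 0.5485, -0.2204]), 'sz': array([57., 58.]), 'yaw': 125.1, 'z': 0.0154, 'n': 3353}
{'s': 0.93, 'px': [np.float64(200.1), np.float64(335.3)], 'mean': array([ 0.4729, -0.3615]), 'rc': array([ 0.4799, -0.3667]), 'sz': array([211.,  32.]), 'yaw': 0.7, 'z': 0.0162, 'n': 2348}
[217 217 220] {'cen': array([ 0.5486, -0.221 ]), 'enc': array([ 0.5486, -0.221 ]), 'r': 29.2, 'k': 29}
[217 217 220] {'cen': array([ 0.5486, -0.2211]), 'enc': array([ 0.5488, -0.2212]), 'r': 29.5, 'k': 35}
[217 217 220] {'cen': array([ 0.5487, -0.2211]), 'enc': array([ 0.5487, -0.221 ]), 'r': 29.6, 'k': 7}
rows to above [-0.0068 -0.0003 -0.    ] z 0.2291652671435074
[ 0.54850613 -0.22031231  0.22916527] delta place [2.128e+00 1.774e-01 1.000e-04]
```

View pics/w5.png

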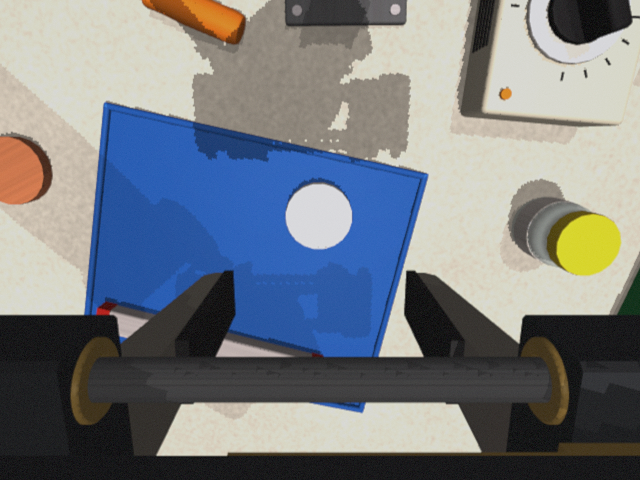

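White is at (319,216), where it started. The bar seems to have been knocked a little, so I will measure it again later. Now pick the white disc.

```bash
python3 -m creep '[[[-0.007,0,0.4],[0,0,0]],[[-0.007,0,0.8],[0,0,0]],[[-0.007,0,0.9],[0,0,0]],[[-0.007,0,0.9],[0,0,0]]]' 0.8 >/dev/null
python3 -m creep '[[[0,0,0.3],[0,0,0]],[[0,0,0.6],[0,0,0]],[[0,0,0.75],[0,0,0]],[[0,0,0.85],[0,0,0]],[[0,0,0.85],[0,0,0]],[[0,0,0.85],[0,0,0]]]' | grep pos
python3 -m creep '[[[0,0,0],[0,0,0]],[[0,0,0],[0,0,0]],[[0,0,0],[0,0,0]],[[0,0,0],[0,0,0]],[[0,0,0],[0,0,0]]]' 0.5 | tail -2
python3 -m creep '[[[0,0,-0.3],[0,0,0]],[[0,0,-0.6],[0,0,0]],[[0,0,-0.9],[0,0,0]],[[0,0,-0.9],[0,0,0]]]' >/dev/null
python3 -m creep '[[[0,0,-0.4],[0,0,0]],[[0,0,-0.85],[0,0,0]],[[0.4,0,-0.85],[0,0,0]],[[0.709,0.059,-0.85],[0,0,0]],[[0.709,0.059,-0.85],[0,0,0]]]' >/dev/null
python3 -m creep '[[[0.4,0,0],[0,0,0]],[[0.709,0.059,0],[0,0,0]],[[0.709,0.059,0],[0,0,0]],[[0.709,0.059,0],[0,0,0]]]' >/dev/null
python3 -m creep '[[[0.4,0,0],[0,0,0]],[[0.65,0.05,0],[0,0,0]],[[0.709,0.059,0],[0,0,0]],[[0.709,0.059,0],[0,0,0]],[[0.709,0.059,0],[0,0,0]]]'
python3 hd.py
```

```text
ee_pos: [0.5497, -0.2225, 0.0205]
gripper_width: 0.644
grasp_force: 30.0
time: 49.58
ee_pos: [0.4991, 0.0281, 0.229]
ee_rot: [-3.141, 0.0, 1.848]
wrist_force: [-0.1, -0.2, -0.4]
gripper_width: 0.642
grasp_force: 30.0
held [0.4991 0.0282 0.229 ] [0.4995 0.0281 0.0323] in tool [-0.0002  0.0004] depth z 0.2243 [116 109 102] shift units to plate [ 0.019 -0.002 -0.   ]
```

```bash
python3 -m creep '[[[0,0,0.4],[0,0,0]],[[0.019,0,0.6],[0,0,0]],[[0.019,-0.004,0.6],[0,0,0]],[[0.019,-0.004,0.6],[0,0,0]]]' >/dev/null
python3 -m creep '[[[0,0,0.2],[0,0,0]],[[0,0,0.4],[0,0,0]],[[0,0,0.44],[0,0,0]],[[0,0,0.472],[0,0,0]],[[0,0,0.472],[0,0,0]],[[0,0,0.472],[0,0,0]]]'
python3 -m creep '[[[0,0,0],[0,0,0]],[[0,0,0],[0,0,0]],[[0,0,0],[0,0,0]],[[0,0,0],[0,0,0]]]' 0.8 >/dev/null
python3 -m creep '[[[0,0,-0.3],[0,0,0]],[[0,0,-0.6],[0,0,0]],[[0,0,-0.6],[0,0,0]],[[0,0,-0.6],[0,0,0]]]'  >/dev/null
python3 -m creep '[[[0,0,-0.3],[0,0,0]],[[0,0,-0.472],[0,0,0]],[[0,0,-0.472],[0,0,0]],[[0,0,-0.472],[0,0,0]]]' | grep pos
python3 st.py .098
python3 - <<'E'
from h import *
for n in ("top","scene"):
    c=Cam(n)
    for o in find(c,"retaining_bar",.019)[:2]: print(n,o)
E
```

```text
time: 50.88
ee_pos: [0.4984, 0.0313, 0.1014]
ee_rot: [3.14, 0.001, 1.85]
wrist_force: [-0.5, -0.3, -1.3]
gripper_width: 0.644
grasp_force: 30.0
ee_pos: [0.4967, 0.0316, 0.227]
stack top [0.4985 0.0327 0.0293] z 0.0963 p [0.4967 0.0316 0.227 ]
slope [0.    0.002]
top {'s': 0.91, 'px': [np.float64(488.4), np.float64(250.9)], 'mean': array([ 0.4819, -0.3711]), 'rc': array([ 0.482 , -0.3702]), 'sz': array([218.,  30.]), 'yaw': 0.8, 'z': 0.0193, 'n': 749}
scene {'s': 0.88, 'px': [np.float64(246.2), np.float64(180.2)], 'mean': array([ 0.4885, -0.3693]), 'rc': array([ 0.4854, -0.3693]), 'sz': array([221.,  39.]), 'yaw': 1.2, 'z': 0.0191, 'n': 496}
scene {'s': 0.43, 'px': [np.float64(188.8), np.float64(244.0)], 'mean': array([ 0.7485, -0.1976]), 'rc': array([ 0.747 , -0.1995]), 'sz': array([123.,  58.]), 'yaw': 80.1, 'z': 0.0525, 'n': 569}
```

Stack is complete (white about 2.5 mm off). The bar was knocked to about (0.484, -0.370). Go there with the tool turned so the fingers close across it.

```bash
python3 -m creep '[[[-0.4,-0.13,0],[0,0,0]],[[-0.795,-0.258,0],[0,0,0]],[[-0.795,-0.258,0],[0,0,0]]]' 0.45 >/dev/null
python3 -m creep '[[[-0.4,-0.13,0],[0,0,0]],[[-0.795,-0.258,0],[0,0,0]],[[-0.795,-0.258,0],[0,0,0]]]' >/dev/null
python3 -m creep '[[[-0.4,-0.13,0],[0,0,0]],[[-0.795,-0.258,0],[0,0,0]],[[-0.795,-0.258,0],[0,0,0]]]' >/dev/null
python3 -m creep '[[[-0.4,-0.13,0],[0,0,-0.15]],[[-0.795,-0.258,0],[0,0,-0.3]],[[-0.795,-0.258,0],[0,0,-0.45]],[[-0.795,-0.258,0],[0,0,-0.6]],[[-0.795,-0.258,0],[0,0,-0.75]],[[-0.795,-0.258,0],[0,0,-0.9]],[[-0.795,-0.258,0],[0,0,-0.95]],[[-0.795,-0.258,0],[0,0,-0.95]]]' >/dev/null
python3 -m creep '[[[0,0,0],[0,0,-0.15]],[[0,0,0],[0,0,-0.3]],[[0,0,0],[0,0,-0.3]],[[0,0,0],[0,0,-0.3]]]'
python3 - <<'E'
from h import *
c=Cam("wrist"); c.save("w6.png")
for o in find(c,"retaining_bar",.019)[:2]: print(o)
p,R=tool(); print(p,R.round(4)[:2,:2])
E
```

```text
time: 55.25
ee_pos: [0.4841, -0.3689, 0.2291]
ee_rot: [3.141, 0.0, -3.127]
wrist_force: [-0.1, -0.2, -0.3]
gripper_width: 0.449
grasp_force: 0.0
{'s': 0.61, 'px': [np.float64(312.8), np.float64(199.6)], 'mean': array([ 0.4754, -0.3722]), 'rc': array([ 0.4835, -0.3717]), 'sz': array([219.,  25.]), 'yaw': 0.8, 'z': 0.0174, 'n': 6665}
[ 0.48396061 -0.36913048  0.22903571] [[-0.9999 -0.0158]
 [-0.0158  0.9999]]
```

View pics/w6.png

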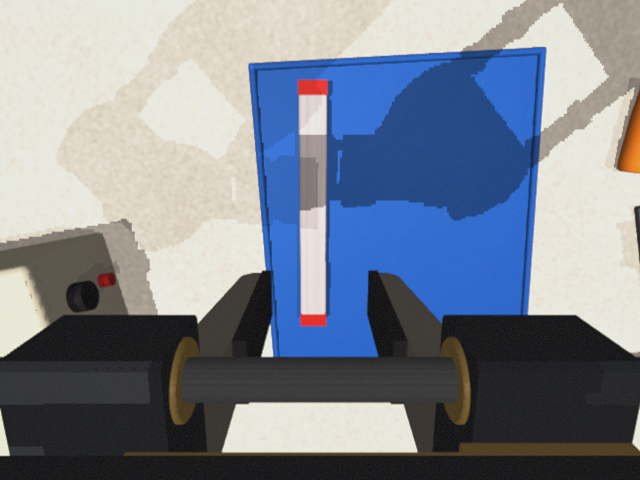

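The bar runs from (313,80) to (313,325), parallel to the tool's x. The left rim is about 35 mm away from its side, so there is room for the finger. Grasp it, lift it, turn it back.

```bash
python3 -m creep '[[[0.004,-0.021,0.4],[0,0,0]],[[0.004,-0.021,0.8],[0,0,0]],[[0.004,-0.021,0.9],[0,0,0]],[[0.004,-0.021,0.9],[0,0,0]]]' 0.45 >/dev/null
python3 -m creep '[[[0,0,0.3],[0,0,0]],[[0,0,0.6],[0,0,0]],[[0,0,0.75],[0,0,0]],[[0,0,0.852],[0,0,0]],[[0,0,0.852],[0,0,0]],[[0,0,0.852],[0,0,0]]]'
python3 -m creep '[[[0,0,0],[0,0,0]],[[0,0,0],[0,0,0]],[[0,0,0],[0,0,0]],[[0,0,0],[0,0,0]],[[0,0,0],[0,0,0]],[[0,0,0],[0,0,0]]]' 0.1 | tail -2
python3 -m creep '[[[0,0,-0.2],[0,0,0]],[[0,0,-0.5],[0,0,0]],[[0,0,-0.9],[0,0,0]],[[0,0,-0.9],[0,0,0]]]' >/dev/null
python3 -m creep '[[[0,0,-0.3],[0,0,0]],[[0,0,-0.6],[0,0,0]],[[0,0,-0.852],[0,0,0]],[[0,0,-0.852],[0,0,0]],[[0,0,-0.852],[0,0,0]]]'
python3 - <<'E'
from h import *
c=Cam("wrist"); c.save("w7.png")
E
```

```text
time: 56.6
ee_pos: [0.4842, -0.3729, 0.0203]
ee_rot: [-3.14, 0.002, -3.124]
wrist_force: [0.2, 0.7, 0.1]
gripper_width: 0.45
grasp_force: 0.0
gripper_width: 0.258
grasp_force: 30.0
time: 58.48
ee_pos: [0.4824, -0.3709, 0.2257]
ee_rot: [3.138, -0.003, -3.124]
wrist_force: [-0.1, 0.1, -2.3]
gripper_width: 0.26
grasp_force: 30.0
```

View pics/w7.png

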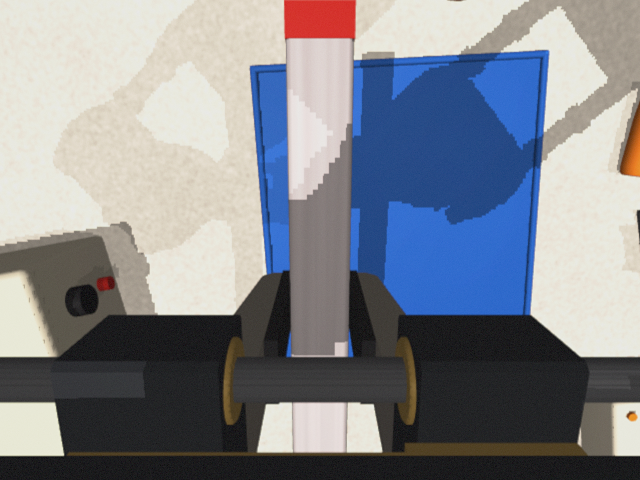

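The bar is held at its middle, straight along the tool's x at column 320, with its red end at the top.

```bash
python3 -m creep '[[[0,0,0],[0,0,0.15]],[[0,0,0],[0,0,0.3]],[[0,0,0],[0,0,0.45]],[[0,0,0],[0,0,0.6]],[[0,0,0],[0,0,0.75]],[[0,0,0],[0,0,0.9]],[[0,0,0],[0,0,0.95]],[[0,0,0],[0,0,0.95]]]' >/dev/null
python3 -m creep '[[[0,0,0],[0,0,0.15]],[[0,0,0],[0,0,0.295]],[[0,0,0],[0,0,0.295]],[[0,0,0],[0,0,0.295]],[[0,0,0],[0,0,0.295]]]' 
python3 -m creep '[[[0.25,0.08,0],[0,0,0]],[[0.5,0.16,0],[0,0,0]],[[0.795,0.264,0],[0,0,0]],[[0.795,0.264,0],[0,0,0]]]' >/dev/null
python3 -m creep '[[[0.3,0.1,0],[0,0,0]],[[0.6,0.18,0],[0,0,0]],[[0.795,0.264,0],[0,0,0]],[[0.795,0.264,0],[0,0,0]]]' >/dev/null
python3 -m creep '[[[0.3,0.1,0],[0,0,0]],[[0.6,0.18,0],[0,0,0]],[[0.795,0.264,0],[0,0,0]],[[0.795,0.264,0],[0,0,0]]]' >/dev/null
python3 -m creep '[[[0.3,0.1,0],[0,0,0]],[[0.6,0.18,0],[0,0,0]],[[0.795,0.264,0],[0,0,0]],[[0.795,0.264,0],[0,0,0]],[[0.795,0.264,0],[0,0,0]]]'
python3 - <<'E'
from h import *
p,R=tool(); print(p,R.round(4)[:2,:2],rows([.4986,.0302,.128]))
c=Cam("wrist"); c.save("w8.png")
E
```

```text
time: 60.15
ee_pos: [0.4833, -0.372, 0.2288]
ee_rot: [-3.141, -0.0, 1.857]
wrist_force: [0.1, -0.5, -2.4]
gripper_width: 0.258
grasp_force: 30.0
time: 62.28
ee_pos: [0.4983, 0.028, 0.2291]
ee_rot: [-3.141, 0.001, 1.854]
wrist_force: [0.8, 0.1, -2.5]
gripper_width: 0.256
grasp_force: 30.0
[0.49826568 0.02803888 0.22908963] [[-0.2794  0.9602]
 [ 0.9602  0.2794]] [0.0174 0.0079 0.8424]
```

View pics/w8.png

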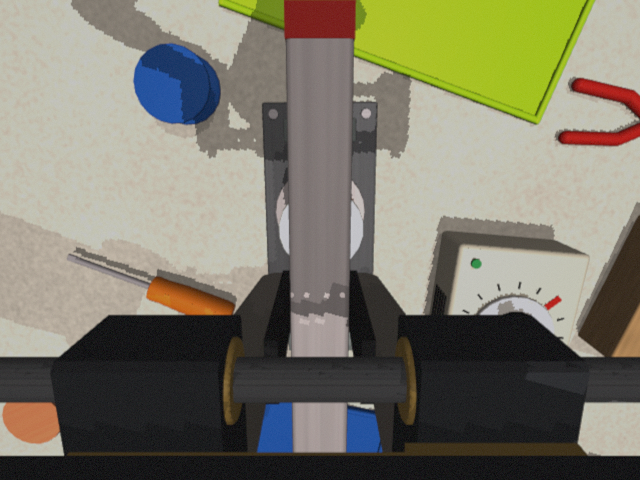

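The bar is over the jig and parallel to it, centred between the foot's edges at 265 and 376. Lower it, stop just above the seats, then release.

```bash
python3 -m creep '[[[0.01,0.003,0.3],[0,0,0]],[[0.01,0.003,0.6],[0,0,0]],[[0.01,0.003,0.75],[0,0,0]],[[0.01,0.003,0.81],[0,0,0]],[[0.01,0.003,0.842],[0,0,0]],[[0.01,0.003,0.842],[0,0,0]],[[0.01,0.003,0.842],[0,0,0]]]'
python3 -m creep '[[[0,0,0],[0,0,0]],[[0,0,0],[0,0,0]],[[0,0,0],[0,0,0]],[[0,0,0],[0,0,0]]]' 0.4 | tail -3
python3 -m creep '[[[0,0,-0.3],[0,0,0]],[[0,0,-0.6],[0,0,0]],[[0,0,-0.842],[0,0,0]],[[0,0,-0.842],[0,0,0]],[[0,0,-0.842],[0,0,0]]]' | grep pos
python3 - <<'E'
from h import *
c=Cam("wrist"); c.save("w9.png"); W=c.cloud()
for o in find(c,"retaining_bar",.128)[:2]: print(o)
for n in ("top","scene"):
    t=Cam(n); 
    for o in find(t,"retaining_bar",.128)[:1]: print(n,o)
    if n=="top":
        t.save("top2.png")
        print([(round(m["score"],2),t.atz(*m["position"],.092).round(4)) for m in robot.spot_point("top","dial_grip")[:2]])
E
```

```text
time: 63.2
ee_pos: [0.4986, 0.0308, 0.1288]
ee_rot: [3.14, 0.001, 1.855]
wrist_force: [-0.5, -0.8, -1.6]
gripper_width: 0.257
grasp_force: 30.0
wrist_force: [0.7, -0.4, -0.5]
gripper_width: 0.402
grasp_force: 0.0
ee_pos: [0.4973, 0.0312, 0.2278]
{'s': 0.56, 'px': [np.float64(321.7), np.float64(202.8)], 'mean': array([0.4919, 0.0561]), 'rc': array([0.494 , 0.0485]), 'sz': array([ 25., 187.]), 'yaw': 106.3, 'z': 0.1263, 'n': 11637}
[(0.82, array([ 0.6755, -0.0193,  0.092 ]))]
```

View pics/w9.png

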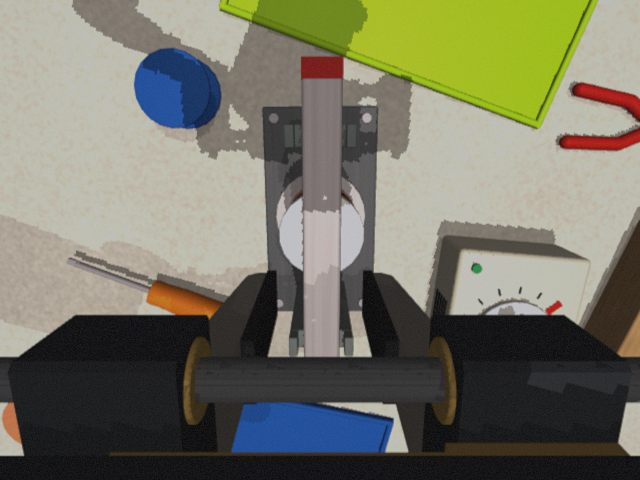

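The bar lies between the cheeks at both posts (rows 135 and 345), and its top is at about 0.127 m. Next, the dial.

```bash
python3 -m creep '[[[-0.2,0.33,0],[0,0,0]],[[-0.403,0.655,0],[0,0,0]],[[-0.403,0.655,0],[0,0,0]]]' 0.5 >/dev/null
python3 -m creep '[[[-0.2,0.33,0],[0,0,0]],[[-0.403,0.655,0],[0,0,0]],[[-0.403,0.655,0],[0,0,0]],[[-0.403,0.655,0],[0,0,0]],[[-0.403,0.655,0],[0,0,0]]]' | grep ee_
python3 - <<'E'
from h import *
c=Cam("wrist"); c.save("w10.png")
for l,z in (("timer",.055),("dial",.099),("dial_grip",.099)):
    for o in find(c,l,z)[:1]: print(l,o)
for m in robot.spot_point("wrist","dial_grip")[:1]: print(m["score"],m["position"],c.atz(*m["position"],.092).round(4))
p,R=tool(); print(p,R.round(3)[:2,:2].tolist(), robot.get_obs()["joint_positions"].round(2))
E
```

```text
ee_pos: [0.675, -0.0171, 0.23]
ee_rot: [3.141, 0.0, 1.856]
timer {'s': 0.69, 'px': [np.float64(326.5), np.float64(218.1)], 'mean': array([ 0.6803, -0.0127]), 'rc': array([ 0.682 , -0.0186]), 'sz': array([109., 149.]), 'yaw': 101.0, 'z': 0.0536, 'n': 23471}
dial {'s': 0.96, 'px': [np.float64(327.2), np.float64(232.8)], 'mean': array([ 0.6804, -0.0136]), 'rc': array([ 0.6815, -0.0132]), 'sz': array([43., 46.]), 'yaw': 159.8, 'z': 0.0683, 'n': 3011}
dial_grip {'s': 0.68, 'px': [np.float64(327.1), np.float64(232.5)], 'mean': array([ 0.6802, -0.0134]), 'rc': array([ 0.6813, -0.0131]), 'sz': array([43., 46.]), 'yaw': 158.6, 'z': 0.0682, 'n': 3066}
0.72 [324.3, 239.6] [ 0.6803 -0.0204  0.092 ]
[ 0.67568238 -0.01749987  0.22957464] [[-0.281, 0.96], [0.96, 0.281]] [-0.2   0.42  1.28  0.    1.44 -0.49]
```

View pics/w10.png

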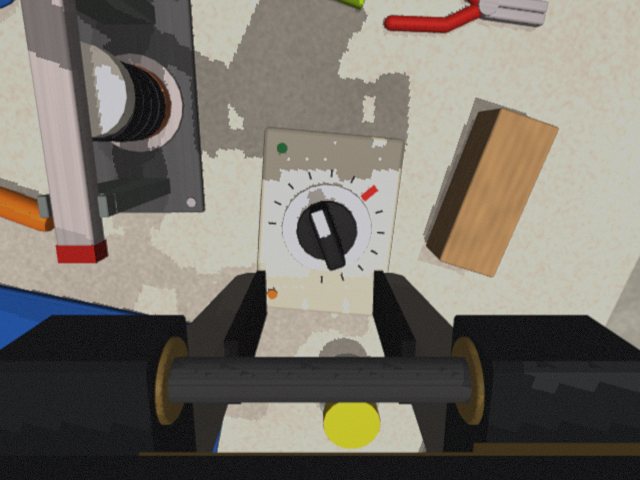

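The grip bar runs from about (315,208), the white-line end, to (340,268). The red mark is at (370,193), so roughly 70° clockwise to go. Measuring both precisely.

```bash
cat > dl.py <<'E'
from h import *
c=Cam("wrist"); W=c.cloud()
m=(np.abs(W[...,2]-.098)<.006)&(np.hypot(W[...,0]-.68,W[...,1]+.018)<.045)
v,u=np.nonzero(m); P=np.array([c.atz(a,b,.099)[:2] for a,b in zip(u,v)])
r=cv2.minAreaRect((P*1000).astype(np.float32)); q=P-P.mean(0); e=np.linalg.svd(q,full_matrices=False)[2][0]
cen=np.array(r[0])/1000; print("bar",cen.round(4),np.round(r[1],1),"mean",P.mean(0).round(4),"axis",round(np.degrees(np.arctan2(e[1],e[0]))%180,1),len(u),np.nanmedian(W[m][:,2]))
s=c.rgb.astype(int).min(-1); w=m&(s>120)
v,u=np.nonzero(w); 
if len(u): Q=np.array([c.atz(a,b,.099)[:2] for a,b in zip(u,v)]); d=Q.mean(0)-cen; print("white dir",np.degrees(np.arctan2(d[1],d[0])).round(1),len(u))
R=c.rgb.astype(int); rm=(R[...,0]>150)&(R[...,1]<90)&(R[...,2]<90)&(np.abs(W[...,2]-.055)<.012)&(np.hypot(W[...,0]-.68,W[...,1]+.018)<.07)
v,u=np.nonzero(rm); Q=np.array([c.atz(a,b,.055)[:2] for a,b in zip(u,v)]).mean(0); d=Q-cen; print("red",Q.round(4),np.degrees(np.arctan2(d[1],d[0])).round(1),np.hypot(*d).round(4))
p,T=tool(); print(p,"tool x heading",np.degrees(np.arctan2(T[1,0],T[0,0])).round(2),"rows",rows([*cen,p[2]]))
E
python3 dl.py
```

```text
bar [ 0.6818 -0.0184] [13.8 45.3] mean [ 0.6816 -0.0181] axis 126.0 1213 0.09721135046391677
white dir 128.5 323
red [0.7059 0.0165] 55.4 0.0424
[ 0.67575003 -0.01754528  0.22945212] tool x heading 106.3 rows [-0.0211  0.0466  0.    ]
```

```bash
python3 -m creep '[[[-0.021,0.046,0.2],[0,0,-0.15]],[[-0.021,0.046,0.4],[0,0,-0.328]],[[-0.021,0.046,0.5],[0,0,-0.328]],[[-0.021,0.046,0.5],[0,0,-0.328]],[[-0.021,0.046,0.5],[0,0,-0.328]]]' 0.5 | grep ee_
python3 -c "
from h import *
p,T=tool(); print(np.degrees(np.arctan2(T[1,0],T[0,0])),rows([.6818,-.0184,.087]))"
```

```text
ee_pos: [0.6826, -0.0187, 0.1704]
ee_rot: [3.14, 0.001, 2.197]
125.8784018537566 [ 0.0069 -0.0052  0.6953]
```

```bash
python3 -m creep '[[[0,-0.003,0.3],[0,0,0]],[[0,-0.003,0.6],[0,0,0]],[[0,-0.003,0.69],[0,0,0]],[[0,-0.003,0.69],[0,0,0]],[[0,-0.003,0.69],[0,0,0]]]' | grep -E 'ee_|force'
python3 -m creep '[[[0,0,0],[0,0,0]],[[0,0,0],[0,0,0]],[[0,0,0],[0,0,0]],[[0,0,0],[0,0,0]],[[0,0,0],[0,0,0]],[[0,0,0],[0,0,0]]]' 0.05 | grep -E 'force|width'
python3 -m creep '[[[0,0,0],[0,0,0.12]],[[0,0,0],[0,0,0.24]],[[0,0,0],[0,0,0.36]],[[0,0,0],[0,0,0.48]],[[0,0,0],[0,0,0.6]],[[0,0,0],[0,0,0.6]]]'
python3 -m creep '[[[0,0,0],[0,0,0.12]],[[0,0,0],[0,0,0.24]],[[0,0,0],[0,0,0.36]],[[0,0,0],[0,0,0.48]],[[0,0,0],[0,0,0.572]],[[0,0,0],[0,0,0.572]],[[0,0,0],[0,0,0.572]]]'
```

```text
ee_pos: [0.6832, -0.0191, 0.0887]
ee_rot: [3.139, 0.003, 2.198]
wrist_force: [-0.0, -0.1, 0.2]
grasp_force: 0.0
wrist_force: [-4.0, -2.4, 4.3]
gripper_width: 0.151
grasp_force: 30.0
time: 68.72
ee_pos: [0.6823, -0.019, 0.0866]
ee_rot: [3.14, 0.0, 1.572]
wrist_force: [1.1, -1.2, 0.2]
gripper_width: 0.145
grasp_force: 30.0
time: 69.6
ee_pos: [0.6837, -0.0195, 0.0866]
ee_rot: [3.137, -0.002, 0.974]
wrist_force: [6.8, -1.9, -3.8]
gripper_width: 0.15
grasp_force: 30.0
```

```bash
python3 -m creep '[[[0,0,0],[0,0,0]],[[0,0,0],[0,0,0]],[[0,0,0],[0,0,0]],[[0,0,0],[0,0,0]]]' 0.5 | grep -E 'force|width'
python3 -m creep '[[[0,0,-0.3],[0,0,0]],[[0,0,-0.6],[0,0,0]],[[0,0,-0.95],[0,0,0]],[[0,0,-0.95],[0,0,0]],[[0,0,-0.95],[0,0,0]]]' >/dev/null
python3 -m creep '[[[0,0,-0.2],[0,0,0]],[[0,0,-0.2],[0,0,0]],[[0,0,-0.2],[0,0,0]]]' | grep ee_
python3 dl.py
python3 - <<'E'
from h import *
a=Cam("wrist").rgb; b=Cam("top").rgb; 
s=Cam("scene").rgb
im=np.vstack([np.hstack([cv2.resize(a[80:400,100:540],(400,300)),cv2.resize(b[120:320,200:500],(400,300))]),cv2.resize(s[150:350,150:450],(400,300),interpolation=cv2.INTER_CUBIC).repeat(2,1)[:, :800]*0+np.hstack([cv2.resize(s[190:320,200:400],(400,300)),cv2.resize(s,(400,300))])])
cv2.imwrite("pics/fin.png",im[:,:,::-1])
E
```

```text
wrist_force: [0.0, -0.1, 0.1]
gripper_width: 0.5
grasp_force: 0.0
ee_pos: [0.681, -0.0186, 0.2222]
ee_rot: [-3.139, 0.001, 0.971]
bar [ 0.6828 -0.0184] [44.9 13.6] mean [ 0.6831 -0.0183] axis 56.3 1284 0.09721794015050805
white dir 55.0 298
red [0.7031 0.0145] 58.4 0.0387
[ 0.68086316 -0.01862995  0.22216535] tool x heading 55.65 rows [ 0.0107  0.0124 -0.    ]
```

View pics/fin.png

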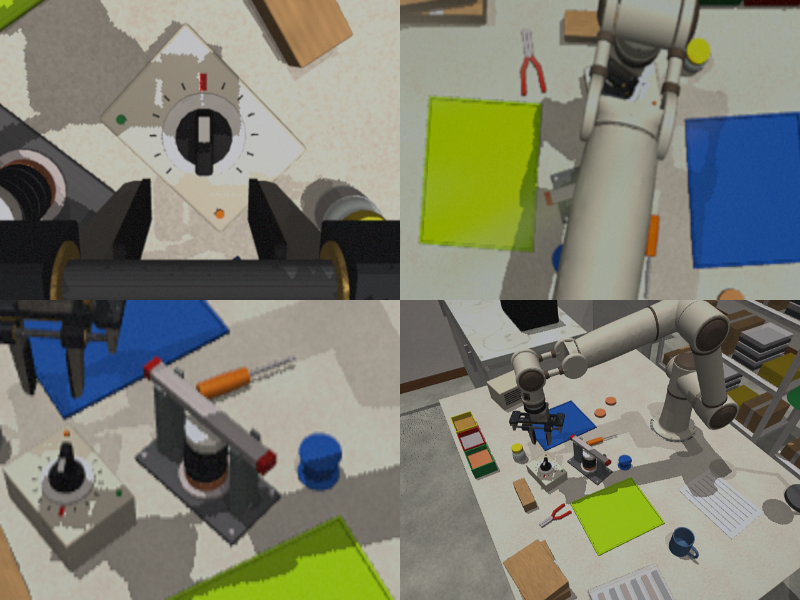

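The dial's white line points at the red mark (top left panel). The stack is upright and the bar sits in both saddles, overhanging about equally. Handing in.

```bash
python3 -c "
from station import robot
print(robot.close_job())"
```

```text
the job is handed in; nothing more can be done
None
```

I built the stack on the plate (copper, four dark discs, then white), laid the bar in both saddles, turned the dial to within about 3° of the red mark, released everything and handed the job in at roughly 71 s; no verdict came back.

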